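Clamp a battery in a tester with its click cap

TASK

Lay the loose red and white battery in the cradle of the battery tester, either way round, slide it gently along until its end is against the fixed contact, and let go of it. Then turn the small black click cap on top of the tester clockwise, gripping it as often as needed, until the plunger clamps the battery and you feel the cap's clutch give way, and let go. Stop soon after it gives way: after a tenth of a turn of slip the clutch locks and over-tightens, and so does turning the wide metal barrel below the cap; leave the other things alone.

Things in the scene. Friction and masses are not known exactly. Their poses are not given: they have to be found in the camera images.
- battery: Loose red and white cylindrical battery, 50 mm long, 16.7 mm in diameter, about 30 g; starts lying on the table to the right of the tester. Its own y is its long axis.
- battery_center (a point): Centre of the battery, on its axis at half length; 8.3 mm above what it lies on. Grip the battery here, across its axis.
- tester: Battery tester, fixed to the table; place and yaw differ each time. Grey base 74 (x) x 176 (y) x 12 mm; origin under its middle. Its own y runs along cradle and plunger. At +y (27 to 83 mm) a black gear housing, 56 mm wide, top at z = 36 mm; on it, on a vertical axis at x = 0, y = 55 mm, a knurled metal barrel (43 mm across, z = 37 to 50 mm) and above it the cap.
- contact (a point): Centre of the fixed brass contact's face, at (0, -63, 29.3) mm of the tester, on the black end block at the tester's -y end (y -79 to -65 mm, 40 mm wide, top at z = 44 mm).
- cradle (a point): Where the centre of the seated battery belongs, at (0, -38, 29.3) mm of the tester; axes as the tester's. Two black saddles (y -65 to -53 and -19 to -5 mm), flat floor at z = 21 mm, side walls 20 mm apart, tops at z = 30 mm; between them a 34 mm gap for the finger tips, down to z = 12 mm. The brass plunger's face starts somewhere between y = -6 and 4 mm.
- cap_center (a point): Centre of the black knurled click cap, 30 mm across (about 32 over the knurl), z = 51 to 77 mm; this point is on its vertical axis at z = 67 mm. Clockwise from above drives the plunger to -y, 5 mm per rad, 1.5 to 3.4 rad to the battery; drag 0.07 N m. At 0.14 N m the clutch slips (battery clamped with 14 to 16 N), the cap's white mark leaves the barrel's red one; it locks after 0.65 rad of slip.
- cap_mark (a point): Outer part of the white mark on top of the cap, 12 mm from its axis, z = 77.5 mm; turns with the cap. Grip the cap from above across its diameter, finger tips above z = 51 mm, at 15 to 30 N. It stays where left. With the hand at rest after a step, friction lets the torque read up to the drag either way, but about 0.07 N m more with the clutch slipping than running free.
- eraser: Blue and white eraser, 20 x 45 x 13 mm, loose bystander in front; origin under its centre.
- cup: Small striped cup with a handle, 65 x 88 x 50 mm, loose bystander at the back; origin at its underside.
Things that resemble listed ones, but are neither listed nor needed, are in the scene too. Of the things that look like the battery, the smallest one is meant.

How it is judged (in metres and radians):
On the way, in this order (a step that is already met when the one before it is completed fails the run):
1. the battery lies in the cradle, its end at the fixed contact, let go, before the cap is turned (x of battery_center in the frame of cradle between -0.005 and 0.005 m and y of battery_center in the frame of cradle between -0.003 and 0.0025 m and z of battery_center in the frame of cradle between -0.004 and 0.004 m and angle between the y axis of battery and the y axis of tester, either way round below 0.12 rad and linear speed of battery below 0.02 m/s and contact force between the fingers and battery below 0.2 N and contact force between tester and battery below 6 N and distance of cap_mark from where it was at the start of the episode below 0.004 m), for 0.2 s.
2. the battery is clamped (x of battery_center in the frame of cradle between -0.005 and 0.005 m and y of battery_center in the frame of cradle between -0.003 and 0.0025 m and z of battery_center in the frame of cradle between -0.004 and 0.004 m and angle between the y axis of battery and the y axis of tester, either way round below 0.12 rad and contact force between tester and battery above 24 N), for 0.1 s.
At the end, for the whole second after the job is handed in: The battery lies in the cradle with its end at the fixed contact (within 2.5 mm along, 5 mm across, 0.12 rad), at rest and let go, clamped to the clutch's force: the tester's forces on its two ends add up to over 24 N (the clutch gives 28 to 32 N) (all of step 2 and linear speed of battery below 0.02 m/s and contact force between the fingers and battery below 0.2 N); the robot touches nothing.
It fails at once if the battery is over-tightened or rammed: the tester's forces on it add up to over 42 N (contact force between tester and battery above 42 N).
It fails at once if a bystander is moved (distance of any of eraser, cup from where it was at the start of the episode above 0.02 m).
It also fails if it takes over 72 s, if anything falls off the work surface, if the arm or the gripper's body presses on something with over 40 N, if the wrist force passes 120 N, or if a joint passes its speed limit or range.

ROBOT

A 6-joint arm with a two-finger parallel gripper is mounted at the origin on a cart in front of the work surface, level with it; the furniture and walls round the work are solid. World frame = base frame: x ahead of the robot, y to its left, z up, the work surface at z = 0. Lengths are in mm, angles in degrees, forces in N, time in s.
With the tool pointing down it reaches from about 300 to 850 mm from the base axis. Payload 4.2 kg.
Tool frame: the origin (TCP) lies on the centre line of the jaws, within the pads' length; the fingertips stand 14 mm ahead of it and the grasp point (between the pads) lies 5 mm behind it; z points along the fingers, y is the line along which they close (so a half turn about z gives the same grasp; the last joint's range is limited). The gripper opens to 91 mm and grips with 3 to 60 N. Pads are 32 mm wide; open, the fingers measure 118 mm over their backs; the gripper's body (76 mm by 178 mm) begins 60 mm behind the grasp point.
Start: joints at [-77.12, 18.312, 89.639, -0, 72.044, -1.146], TCP at [139.36, -557.871, 227.976] pointing down, gripper open.
Joint ranges: [-177.97, 177.97], [-48.28, 115.42], [12.27, 149.76], [-77.06, 257.06], [2.81, 150.46], [-146.56, 146.56]. Speed limits (degrees/s): [147.25, 147.25, 180, 180, 180, 180].

INTERFACE

Orientations are given as [roll, pitch, yaw] about the fixed x, y, z axes, in that order (R = Rz(yaw) Ry(pitch) Rx(roll)).
In Python, from workcell import env gives the robot as it stands.
- The arm moves only by the tool arm_command, never from a script. Its argument "motion" is a list of rows, each an object with "offset": the shift along the tool's x, y, z in m, a list of three; "spin": the turn about the tool's z in rad. In form: [{"offset": [tx, ty, tz], "spin": spin}, ...]. A call has 1 to 5 rows; each row shifts and turns the commanded pose from where the row before left it, along the tool's axes as they then stand; what a row does not reach is not made up. A row lasts 1/8 s, in which the tool goes at most 62.5 mm and 10.7 degrees, less where a joint would pass 70% of its speed; a pose out of reach is approached as far as the arm can. A call with a gripper value outside its range is refused whole. "jaw" is the finger opening in m, from 0 to 0.0912, set as the call begins (left out, the last holds). The fingers move at their own pace and stop on an object; "newtons" is the grip in N (left out, the last holds). Time passes only in rows, so rows that do not move let the fingers close. It gives the time, the measured TCP pose, the force, the opening and the grip force at its end, in the units of the state.
- env.state(): the state, without advancing time (a new reading comes with each control period).
- env.grab_frame(name): name is "scene" or "side" or "wrist"; returns (picture, depth): 400x640x3 uint8, blue, green, red; 400x640 float32, mm along the optical axis (not along the pixel's ray), 0 where there is no reading.
- env.camera_model(name): a dict with "fx", "fy", "cx", "cy" (pixels), "eye" and "rotation" of the camera in the world; the wrist camera has in their place "hand_eye" (4x4, takes a point from camera to tool coordinates, whose origin is the TCP and whose axes are the flange's). Camera axes: x right, y down, z forward; pixel columns grow to the right and rows downward; lengths in mm; the calibration is good to about 2 mm. A picture is of the moment at which its call begins: read the wrist's pose just before it. camera_model takes no time and is no camera call.
- env.job_done(): hands the job in; it is judged then, once.
Trained networks look in the newest picture that a camera, given by its name, has taken for a name from the list of things; names that differ only in an ending like _2 or _b are one class to them, and where a whole thing is asked for, a point or a joint stands for the part that bears it (a point fixed in the world has none). Each returns a list of dicts, best first, with "score" (0 to 1); they miss things now and then, are a little off and sometimes report something else, mostly with a low value. They report only what shows in the picture. A call takes as long as a camera call. They do not tell look-alikes from the thing itself.
- env.boxes_of(camera, target): "bbox" ([left, top, right, bottom] in pixels, round what is visible of it).
- env.pinpoint(camera, target): "location" ([column, row] in pixels: a listed point, or the origin of a listed thing).
The state is a dict: "time_s": time; "qpos": joint angles; "qvel": joint speeds; "effort": joint torques, N m; "ee_pos": TCP position; "ee_rot": TCP orientation; "force": force on the tool from outside, world axes, zero at the start; "torque": the same for the moment, N m; "gripper_width": finger opening in mm; "gripper_force": force on a finger pad.
Only numpy, scipy, OpenCV 4.12 (cv2) and the standard library are available. Lean on these libraries where they do the work, as an engineer would, in place of code of your own. Each camera call takes 0.05 s, during which the arm holds its last target. There are 200 camera calls.

## Working session

There is one attempt and no reset: what is moved stays moved. The work goes in short steps, Python scripts to look and compute and a tool call to move; the robot and the scene stay as the last step left them, time stands still between calls to the robot, and variables do not carry over. Pictures are saved under pics/ and viewed, at most 10 in all, crops included, and the job is handed in when it is done.

Besides the shell and the picture viewer there is one more tool, called after "Emit:" as name([rows], argument=value, ...), one row to a line, values as JSON. arm_command: Moves the arm, as the interface text tells. Its arguments: {"type":"object","properties":{"motion":{"type":"array"},"jaw":{"type":"number"},"newtons":{"type":"number"}},"required":["motion"]}

```bash
mkdir -p pics; cat > h.py <<'E'
import numpy as np, cv2
from scipy.spatial.transform import Rotation as R
from workcell import env
def T_cam(name, st=None):
    m=env.camera_model(name); T=np.eye(4)
    if name=="wrist":
        T[:3,:3]=R.from_euler('xyz',st["ee_rot"],degrees=True).as_matrix(); T[:3,3]=st["ee_pos"]
        return m,T@np.array(m["hand_eye"])
    T[:3,:3]=np.array(m["rotation"]); T[:3,3]=m["eye"]; return m,T
def ray(name,px,st=None):
    m,T=T_cam(name,st); d=np.array([(px[0]-m["cx"])/m["fx"],(px[1]-m["cy"])/m["fy"],1.])
    return T[:3,3],T[:3,:3]@d
def at_z(name,px,z,st=None):
    o,d=ray(name,px,st); return o+d*(z-o[2])/d[2]
def cloud(name,depth,st=None):
    m,T=T_cam(name,st); v,u=np.mgrid[:depth.shape[0],:depth.shape[1]]
    P=np.stack([(u-m["cx"])/m["fx"]*depth,(v-m["cy"])/m["fy"]*depth,depth],-1)
    return P@T[:3,:3].T+T[:3,3]
E
python3 - <<'E'
from h import *
print(env.state())
for c in("scene","side"):
    p,d=env.grab_frame(c); cv2.imwrite(f"pics/{c}0.png",p); np.save(f"{c}_d.npy",d)
    for t in("battery","tester","eraser","cup"):
        print(c,t,[(np.round(b["bbox"]).tolist(),round(b["score"],2)) for b in env.boxes_of(c,t)])
    for t in("battery_center","contact","cradle","cap_center","cap_mark","tester"):
        print(c,t,[(np.round(b["location"],1).tolist(),round(b["score"],2)) for b in env.pinpoint(c,t)])
    print(env.camera_model(c))
E
```

```text
{'time_s': 0.0, 'qpos': array([-7.71199300e+01,  1.83506767e+01,  8.97062531e+01, -5.72416446e-04,
        7.20446027e+01, -1.14564141e+00]), 'qvel': array([ 0.02884084, -0.07021176,  0.03932529,  0.13163547,  0.0157374 ,
       -0.06466993]), 'effort': array([-4.73939019e-05, -4.12464237e+01, -2.31975389e+01,  7.29007297e-02,
        4.58333921e-02, -1.52636926e-04]), 'ee_pos': array([ 139.24752287, -557.38354364,  227.13097342]), 'ee_rot': array([-1.79898477e+02, -1.48591328e-03,  1.40258870e+01]), 'force': array([-0.62034497,  0.0844571 ,  0.24964976]), 'torque': array([0.02250358, 0.00214709, 0.02748928]), 'gripper_force': 0.0, 'gripper_width': 91.23151151209656}
scene battery [([343.0, 260.0, 371.0, 287.0], 0.82), ([368.0, 251.0, 395.0, 262.0], 0.58), ([410.0, 240.0, 445.0, 256.0], 0.52)]
scene tester [([245.0, 168.0, 315.0, 226.0], 0.92)]
scene eraser [([274.0, 246.0, 299.0, 260.0], 0.63)]
scene cup [([396.0, 197.0, 426.0, 226.0], 0.87), ([252.0, 171.0, 266.0, 183.0], 0.58)]
scene battery_center [([420.6, 244.2], 0.87), ([380.2, 255.6], 0.48)]
scene contact [([294.5, 204.9], 0.
[... 528 characters left out ...]
 217.0, 312.0, 284.0], 0.58)]
side eraser [([368.0, 226.0, 383.0, 240.0], 0.66), ([239.0, 227.0, 259.0, 251.0], 0.61)]
side cup [([278.0, 166.0, 313.0, 188.0], 0.73)]
side battery_center [([343.1, 180.1], 0.63), ([361.1, 198.1], 0.59)]
side contact [([288.7, 227.4], 0.62)]
side cradle [([280.1, 232.9], 0.75)]
side cap_center [([252.2, 234.7], 0.89), ([281.1, 231.9], 0.64), ([275.8, 253.9], 0.37)]
side cap_mark [([244.1, 231.3], 0.7)]
side tester [([276.2, 255.2], 0.91)]
{'fx': 443.2098448895973, 'fy': 443.2098448895973, 'cx': 318.2687398082123, 'cy': 192.64072097640485, 'eye': array([ 15.18479582, 757.31754185, 452.92479446]), 'rotation': array([-114.78269455,    1.38512144, -146.16100826])}
```

```bash
sed -i "s/T\[:3,:3\]=np.array(m\[\"rotation\"\])/T[:3,:3]=R.from_euler('xyz',m['rotation'],degrees=True).as_matrix()/" h.py
python3 - <<'E'
from h import *
p=cv2.imread("pics/scene0.png")[150:300,230:460]; cv2.imwrite("pics/a.png",cv2.resize(p,None,fx=3.4,fy=3.4,interpolation=cv2.INTER_CUBIC))
for c,px,z in[("scene",(382,256.5),8),("scene",(357,273),8),("scene",(427,248),8),("side",(397,198),8),("side",(344,178),8),("side",(361,198),8),("scene",(285.5,201),29.3),("side",(280.1,232.9),29.3),("scene",(294.5,204.9),29.3),("side",(288.7,227.4),29.3),("scene",(252,175.8),67),("side",(252.2,234.7),67),("scene",(248.7,170),77.5),("side",(244.1,231.3),77.5),("scene",(269.4,207.9),0),("side",(276.2,255.2),0)]:
    print(c,px,at_z(c,px,z).round(1))
E
```

```text
scene (382, 256.5) [467.4 -93.6   8. ]
scene (357, 273) [391.3 -89.1   8. ]
scene (427, 248) [ 551.4 -144.9    8. ]
side (397, 198) [ 388.  -106.3    8. ]
side (344, 178) [ 554.  -145.9    8. ]
side (361, 198) [459.1 -63.6   8. ]
scene (285.5, 201) [494.3 184.9  29.3]
side (280.1, 232.9) [495.2 190.9  29.3]
scene (294.5, 204.9) [492.7 155.7  29.3]
side (288.7, 227.4) [494.2 165.1  29.3]
scene (252, 175.8) [486.4 284.4  67. ]
side (252.2, 234.7) [490.2 271.6  67. ]
scene (248.7, 170) [488.9 297.5  77.5]
side (244.1, 231.3) [497.  283.4  77.5]
scene (269.4, 207.9) [486.4 230.2   0. ]
side (276.2, 255.2) [482.7 221.4   0. ]
```

View pics/a.png

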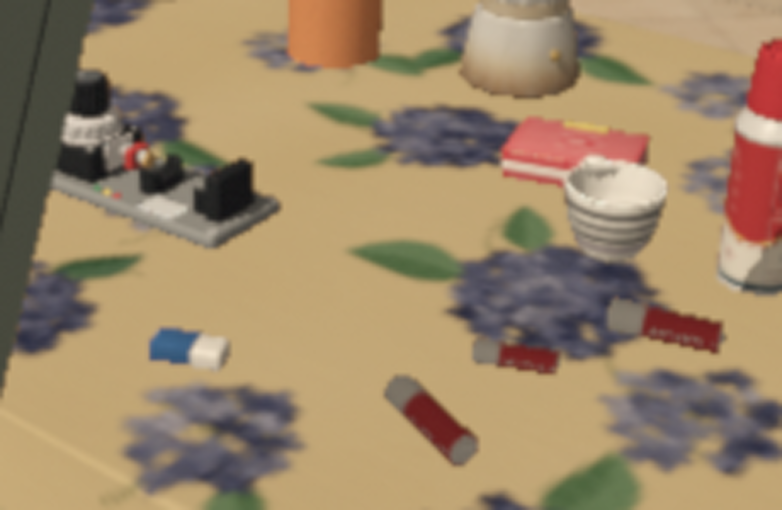

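Candidates for the battery (scene px): A (357,273), B (382,256.5), C (427,248). B looks shortest, so I choose B, to be checked in a close crop from the wrist.

```bash
python3 - <<'E'
from h import *
m=env.camera_model("wrist");print(np.round(m["hand_eye"],3),m["fx"])
E
```

```text
[[ 1.00000e-03 -9.57000e-01 -2.89000e-01  8.05160e+01]
 [ 1.00000e+00  1.00000e-03  1.00000e-03  1.20900e+00]
 [-1.00000e-03 -2.89000e-01  9.57000e-01 -1.56466e+02]
 [ 0.00000e+00  0.00000e+00  0.00000e+00  1.00000e+00]] 293.20345530443245
```

Emit:
arm_command([
  {"offset": [0.043, -0.037, 0], "spin": 0},
  {"offset": [0.043, -0.037, 0], "spin": 0},
  {"offset": [0.043, -0.037, 0], "spin": 0},
  {"offset": [0.043, -0.037, 0], "spin": 0},
  {"offset": [0.043, -0.037, 0], "spin": 0},
])

```text
time_s: 1.72
ee_pos: [304.0, -324.8, 228.2]
ee_rot: [179.9, -0.0, 14.0]
force: [1.0, -0.3, -0.2]
gripper_width: 91.2
gripper_force: 0.0
```

Emit:
arm_command([
  {"offset": [0.043, -0.037, 0], "spin": 0},
  {"offset": [0.043, -0.037, 0], "spin": 0},
  {"offset": [0.043, -0.037, 0], "spin": 0},
  {"offset": [0.043, -0.037, 0], "spin": 0},
  {"offset": [0, 0, 0], "spin": 0},
])

```text
time_s: 2.35
ee_pos: [435.8, -138.2, 228.0]
ee_rot: [-180.0, -0.1, 14.4]
force: [0.5, 0.2, 0.5]
gripper_width: 91.0
gripper_force: 0.0
```

```bash
python3 - <<'E'
from h import *
st=env.state(); p,d=env.grab_frame("wrist"); cv2.imwrite("pics/w1.png",p); np.save("w1.npy",d)
C=cloud("wrist",d,st)
hsv=cv2.cvtColor(p,cv2.COLOR_BGR2HSV)
m=((C[...,2]>3.5)&(C[...,2]<30)&(d>0)).astype(np.uint8)
m=cv2.morphologyEx(m,cv2.MORPH_OPEN,np.ones((3,3)))
n,l,s,c=cv2.connectedComponentsWithStats(m)
for i in range(1,n):
    if s[i,4]<80: continue
    q=C[l==i]; r=cv2.minAreaRect(q[:,:2].astype(np.float32)); print(s[i],c[i].round(),np.round(r[0],1),np.round(r[1],1),round(r[2],1),np.percentile(q[:,2],[50,98]).round(1))
print(env.boxes_of("wrist","battery"),env.pinpoint("wrist","battery_center"))
print(st["ee_pos"],st["ee_rot"])
E
```

```text
[366   0  31   8 179] [381.   3.] [ 637.2 -155.5] [ 7.6 34.2] 13.6 [15.5 29. ]
[   0    8  116   90 6525] [56. 53.] [493.3 197.9] [ 74.5 132.3] 2.7 [11.7 28.3]
[322  71  58  18 993] [350.  80.] [ 551.4 -143.5] [19.2 67.3] 14.4 [19.6 22.1]
[273 128  41  16 457] [293. 136.] [470.5 -92.5] [14.5 49.7] 23.1 [14.3 16.4]
[147 180  37  20 553] [165. 189.] [358.8  57.7] [20.4 47.1] 22.6 [12.7 14.5]
[256 180  48  38 727] [280. 198.] [385.4 -93.4] [67.4 20. ] 68.1 [19.4 22. ]
[418 189   9  36 186] [422. 206.] [ 422.4 -279.9] [49.3  6.9] 14.4 [14.7 17.2]
[447 193  37  70 628] [464. 234.] [ 410.9 -352.7] [22.7 97.4] 81.4 [16.9 24.9]
[498 210  28  36 603] [513. 229.] [ 421.6 -419.7] [58.5 25.2] 0.7 [ 8.8 11.2]
[403 298  12  16 136] [408. 306.] [ 274.  -309.3] [27.6 12.7] 34.4 [22.4 25.5]
[{'bbox': [252.6, 178.4, 305.3, 219.7], 'score': 0.74}, {'bbox': [272.2, 127.0, 312.4, 144.2], 'score': 0.7}, {'bbox': [319.1, 69.4, 377.4, 90.6], 'score': 0.57}] [{'location': [294.0, 135.0], 'score': 0.87}, {'location': [350.7, 78.4], 'score': 0.71}, {'location': [279.0, 198.6], 'score': 0.6}]
[ 435.8278692  -138.24508255  227.99892816] [-1.79985500e+02 -5.07610618e-02  1.43700477e+01]
```

View pics/w1.png

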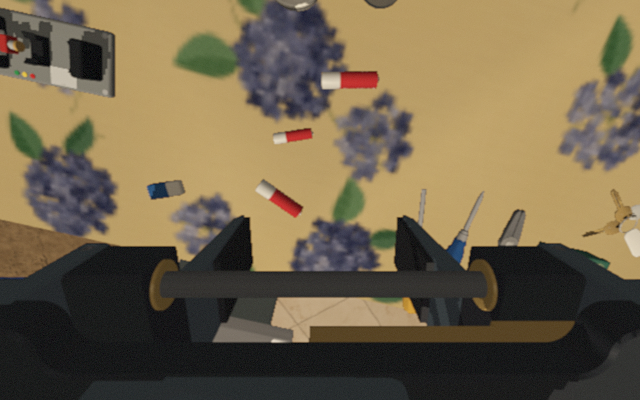

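Wrist view: battery candidates at (280,198) 67x20 mm, (350,80) 67x19 mm and (293,136) about 50x16 mm, so the one at (293,136) is the right one. I'll move over it and check it in a close crop.

Emit:
arm_command([
  {"offset": [0.045, -0.0357, 0], "spin": 0},
  {"offset": [0, 0, 0.012], "spin": -0.1723},
  {"offset": [0, 0, 0.012], "spin": -0.1723},
  {"offset": [0, 0, 0.012], "spin": -0.1723},
  {"offset": [0, 0, 0.012], "spin": -0.1723},
])

```text
time_s: 3.12
ee_pos: [468.4, -97.2, 179.7]
ee_rot: [180.0, 0.0, 53.7]
force: [-0.2, 0.2, -0.4]
gripper_width: 91.2
gripper_force: 0.0
```

Emit:
arm_command([
  {"offset": [0, 0, 0.012], "spin": -0.1723},
  {"offset": [0, 0, 0.012], "spin": -0.1723},
  {"offset": [0, 0, 0.012], "spin": -0.1723},
  {"offset": [0, 0, 0.012], "spin": -0.1723},
  {"offset": [0, 0, 0.012], "spin": -0.1723},
])

```text
time_s: 3.75
ee_pos: [468.5, -97.2, 119.7]
ee_rot: [-180.0, 0.0, 103.0]
force: [-0.5, 0.3, 0.6]
gripper_width: 91.3
gripper_force: 0.0
```

Emit:
arm_command([
  {"offset": [0, 0, 0.012], "spin": -0.1723},
  {"offset": [0, 0, 0], "spin": 0},
])

```text
time_s: 4.0
ee_pos: [468.0, -96.8, 107.4]
ee_rot: [-179.9, -0.1, 112.5]
force: [-0.4, -0.1, -0.9]
gripper_width: 91.4
gripper_force: 0.0
```

```bash
cat > look.py <<'E'
from h import *
import sys
st=env.state(); p,d=env.grab_frame("wrist"); cv2.imwrite("pics/w2.png",p); np.save("w2.npy",d)
C=cloud("wrist",d,st)
hsv=cv2.cvtColor(p,cv2.COLOR_BGR2HSV)
near=np.hypot(C[...,0]-470.5,C[...,1]+92.5)<45
m=((C[...,2]>3)&(C[...,2]<25)&(d>0)&near).astype(np.uint8)
q=C[m>0]; r=cv2.minAreaRect(q[:,:2].astype(np.float32)); print(len(q),np.round(r[0],1),np.round(r[1],1),round(r[2],1),np.percentile(q[:,2],[50,98]).round(1))
b=env.pinpoint("wrist","battery_center");print(b)
for e in b[:2]: print(at_z("wrist",e["location"],8.3,st))
print(st["time_s"],st["ee_pos"],st["ee_rot"],st["qpos"].round(1))
E
python3 look.py; python3 -c "
import cv2;cv2.imwrite('pics/w2c.png',cv2.imread('pics/w2.png')[60:300,160:480])"
```

```text
1050 [473.1 -94. ] [89.4 80. ] 58.4 [13.7 16.4]
[{'location': [386.7, 271.9], 'score': 0.91}, {'location': [238.0, 158.6], 'score': 0.85}, {'location': [329.4, 195.0], 'score': 0.81}]
[ 553.56958555 -143.65220834    8.3       ]
[383.23042654 -92.25034838   8.3       ]
4.0 [467.95274473 -96.78126255 107.3700572 ] [-1.79897132e+02 -5.30932488e-02  1.12481969e+02] [-13.1  16.4 112.   -0.   51.7 -35.5]
```

View pics/w2c.png

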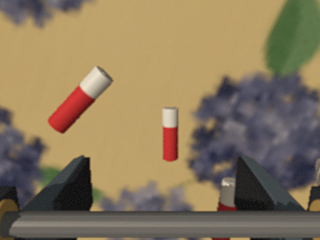

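The crop shows the short battery at about (330,194) in the full picture, upright in the jaws' frame, with the two longer ones at (238,159) and (387,272). The choice holds; I'll refine its position.

```bash
python3 - <<'E'
from h import *
st={"ee_pos":np.array([467.95,-96.78,107.37]),"ee_rot":[-179.9,-.05,112.48]}
print(at_z("wrist",(329.4,195),8.3,st))
d=np.load("w2.npy");p=cv2.imread("pics/w2.png");C=cloud("wrist",d,st)
m=np.zeros_like(d);m[160:228,310:350]=1
m=(m>0)&(C[...,2]>4)
q=C[m];r=cv2.minAreaRect(q[:,:2].astype(np.float32));print(len(q),r,q.mean(0),q[:,2].max())
pc=q[:,:2]-q[:,:2].mean(0);u=np.linalg.svd(pc,full_matrices=0)[2][0];print(np.degrees(np.arctan2(u[1],u[0]))%180)
a=pc@u;print(a.min(),a.max(),(q[:,:2].mean(0)+u*(a.min()+a.max())/2))
E
```

```text
[470.39539984 -92.22047777   8.3       ]
869 ((461.0135803222656, -66.56808471679688), (13.974435806274414, 100.34085845947266), 22.523914337158203) [469.78204486 -88.68587474  16.70302474] 263.90861362019996
113.96147440198739
-26.33119044033127 74.08654276147674 [460.08478846 -66.86600679]
```

Emit:
arm_command([
  {"offset": [0.0052, 0.0039, 0.02], "spin": -0.01},
  {"offset": [0, 0, 0.035], "spin": 0},
  {"offset": [0, 0, 0.028], "spin": 0},
  {"offset": [0, 0, 0.008], "spin": 0},
  {"offset": [0, 0, 0], "spin": 0},
])

```text
time_s: 4.72
ee_pos: [471.1, -89.5, 17.3]
ee_rot: [180.0, 0.0, 113.3]
force: [-0.2, -0.0, 0.4]
gripper_width: 91.2
gripper_force: 0.0
```

Emit:
arm_command([
  {"offset": [0, -0.0015, 0.001], "spin": 0},
  {"offset": [0, 0, 0], "spin": 0},
  {"offset": [0, 0, 0], "spin": 0},
  {"offset": [0, 0, 0], "spin": 0},
], jaw=0.01, newtons=12)

```text
time_s: 5.22
ee_pos: [469.5, -89.8, 16.2]
ee_rot: [180.0, 0.0, 113.3]
force: [1.3, 0.2, 0.5]
gripper_width: 54.0
gripper_force: 0.0
```

Emit:
arm_command([
  {"offset": [0, 0, 0], "spin": 0},
  {"offset": [0, 0, 0], "spin": 0},
  {"offset": [0, 0, 0], "spin": 0},
])

```text
time_s: 5.6
ee_pos: [469.3, -89.8, 15.9]
ee_rot: [-180.0, 0.0, 113.3]
force: [-0.2, -0.4, 0.2]
gripper_width: 24.2
gripper_force: 0.0
```

Emit:
arm_command([
  {"offset": [0, 0, 0], "spin": 0},
  {"offset": [0, 0, 0], "spin": 0},
  {"offset": [0, 0, 0], "spin": 0},
])

```text
time_s: 5.98
ee_pos: [469.3, -89.8, 15.9]
ee_rot: [-180.0, 0.0, 113.3]
force: [-1.1, 0.2, 0.2]
gripper_width: 16.3
gripper_force: 12.0
```

Emit:
arm_command([
  {"offset": [0, 0, -0.03], "spin": 0},
  {"offset": [0, 0, -0.05], "spin": 0},
  {"offset": [0, 0, -0.05], "spin": 0},
])

```text
time_s: 6.35
ee_pos: [468.9, -89.7, 147.1]
ee_rot: [-180.0, -0.0, 113.3]
force: [1.1, -0.1, -0.6]
gripper_width: 16.2
gripper_force: 12.0
```

Emit:
arm_command([
  {"offset": [0, 0, -0.02], "spin": 0.179},
  {"offset": [0, 0, -0.02], "spin": 0.179},
  {"offset": [0.05, 0.0075, 0], "spin": 0},
  {"offset": [0.05, 0.0075, 0], "spin": 0},
  {"offset": [0.05, 0.0075, 0], "spin": 0},
])

```text
time_s: 6.98
ee_pos: [484.3, 62.5, 186.0]
ee_rot: [180.0, 0.0, 92.8]
force: [0.9, -1.2, -0.2]
gripper_width: 16.4
gripper_force: 12.0
```

Emit:
arm_command([
  {"offset": [0.05, 0.0075, 0], "spin": 0},
  {"offset": [0.05, 0.0075, 0], "spin": 0},
  {"offset": [0, 0, 0], "spin": 0},
  {"offset": [0, 0, 0], "spin": 0},
])

```text
time_s: 7.48
ee_pos: [494.1, 161.3, 185.6]
ee_rot: [-179.9, 0.1, 92.8]
force: [-0.0, -0.3, -0.3]
gripper_width: 16.2
gripper_force: 12.0
```

```bash
python3 - <<'E'
from h import *
st=env.state(); p,d=env.grab_frame("wrist"); cv2.imwrite("pics/w3.png",p); np.save("w3.npy",d)
np.savez("w3s.npz",ee_pos=st["ee_pos"],ee_rot=st["ee_rot"])
C=cloud("wrist",d,st); print(st["time_s"],st["ee_pos"],st["ee_rot"],st["torque"])
for t,z in(("cradle",29.3),("contact",29.3),("cap_center",67),("cap_mark",77.5),("tester",0),("battery_center",0)):
    for e in env.pinpoint("wrist",t)[:3]: print(t,np.round(e["location"],1),round(e["score"],2),at_z("wrist",e["location"],z,st).round(1))
E
```

```text
7.475 [494.09015352 161.3352355  185.60532701] [-1.79943437e+02  5.44628354e-02  9.28425185e+01] [-0.07396788 -0.08858143  0.00881785]
cradle [321.8 162.9] 0.86 [490.4 182.5  29.3]
contact [323.5 186.9] 0.66 [493.6 155.8  29.3]
cap_center [324.5  63. ] 0.98 [488.3 276.9  67. ]
cap_mark [321.7  49. ] 0.65 [485.5 286.   77.5]
tester [324.5 123.4] 0.81 [491.3 222.5   0. ]
battery_center [323.9 245.7] 0.76 [498.5  69.4  -0. ]
```

View pics/w3.png

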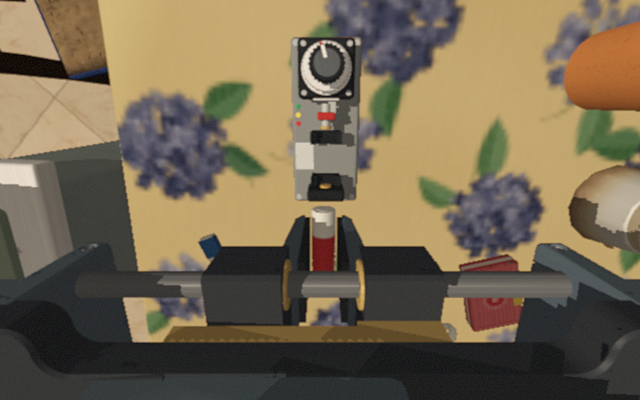

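The whole tester is visible: cap at (325,65), cradle at (322,163), end block at (325,188). The battery is held straight in the jaws at (323,240). I'll fit the tester's pose from depth.

```bash
python3 - <<'E'
from h import *
st=dict(np.load("w3s.npz"));d=np.load("w3.npy");C=cloud("wrist",d,st)
v,u=np.mgrid[:400,:640]
w=(u>280)&(u<372)&(v>25)&(v<205)&(d>0)
def rect(lo,hi,name,ww=w):
    q=C[ww&(C[...,2]>lo)&(C[...,2]<hi)][:,:2].astype(np.float32); r=cv2.minAreaRect(q); print(name,len(q),np.round(r[0],1),np.round(r[1],1),round(r[2],2))
rect(8,90,"all");rect(9,15,"base");rect(32,39,"housing");rect(41,48,"block/");rect(40,48,"blk",w&(v>170));rect(45,53,"barrel",w&(v<110));rect(72,82,"cap",w&(v<110))
E
```

```text
all 10923 [492.9 221.5] [ 73.9 175.3] 2.73
base 5515 [492.9 221.4] [ 73.5 174.7] 2.68
housing 1953 [492.2 229.8] [ 55.7 148.9] 2.39
block/ 513 [493.1 220.8] [ 43.7 154.4] 2.98
blk 450 [496.5 150.3] [38.7 13.2] 2.98
barrel 672 [490.4 276.4] [43.5 43.5] 49.4
cap 1139 [490.1 276.3] [30.9 31.4] 58.6
```

```bash
python3 - <<'E'
from h import *
st=dict(np.load("w3s.npz"));d=np.load("w3.npy");C=cloud("wrist",d,st)
Rm=R.from_euler('xyz',st["ee_rot"],degrees=True).as_matrix()
L=(C-st["ee_pos"])@Rm
for v in range(203,270,4): print(v,L[v,323].round(1))
q=L[205:240,305:342].reshape(-1,3); q=q[(q[:,2]>-5)&(q[:,2]<20)&(abs(q[:,1])<12)]
print(len(q),np.percentile(q,[1,50,99],axis=0).round(1))
p=cv2.imread("pics/w3.png")[195:275,290:356];cv2.imwrite("pics/w3c.png",cv2.resize(p,None,fx=6,fy=6))
E
```

```text
203 [-33.2  -1.2 183.5]
207 [22.2 -1.1 10.2]
211 [22.1 -1.1  3.3]
215 [20.6 -1.1  0.8]
219 [18.  -1.1  1.1]
223 [16.1 -1.1 -0.1]
227 [13.5 -1.1  0. ]
231 [10.8 -1.1  0.5]
235 [ 8.5 -1.1 -0. ]
239 [ 5.6 -1.1  0.6]
243 [ 3.  -1.1  0.9]
247 [ 0.7 -1.1  0.3]
251 [-1.9 -1.1  0.2]
255 [-4.8 -1.1  0.6]
259 [-7.8 -1.1  1.1]
263 [-9.8 -1.1 -0.1]
267 [-12.5  -1.1  -0.1]
968 [[  3.8 -11.4  -4. ]
 [ 14.4  -1.1   2. ]
 [ 22.8   9.3  12.7]]
```

View pics/w3c.png

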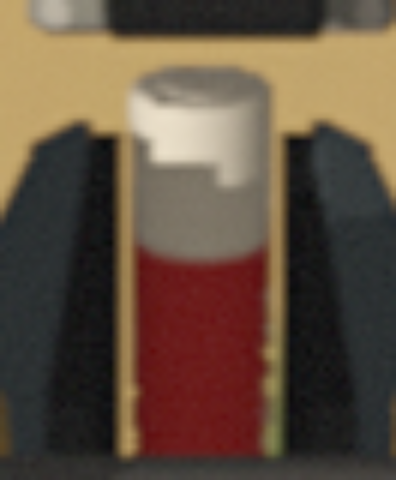

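Emit:
arm_command([
  {"offset": [-0.036, 0, 0.01], "spin": 0},
  {"offset": [-0.036, 0, 0.05], "spin": 0},
  {"offset": [0, 0, 0.05], "spin": 0},
  {"offset": [0, 0, 0.04], "spin": 0},
  {"offset": [0, 0, 0.01], "spin": 0},
])

```text
time_s: 8.45
ee_pos: [496.4, 89.1, 24.0]
ee_rot: [-179.7, 0.0, 92.8]
force: [0.3, -0.6, -0.4]
gripper_width: 16.5
gripper_force: 12.0
```

Emit:
arm_command([
  {"offset": [0, 0, 0.006], "spin": 0},
  {"offset": [0, 0, 0], "spin": 0},
])

```text
time_s: 8.7
ee_pos: [499.0, 90.0, 20.9]
ee_rot: [179.9, -0.0, 92.8]
force: [-0.2, 0.5, 0.1]
gripper_width: 16.4
gripper_force: 12.0
```

Emit:
arm_command([
  {"offset": [0, 0, 0.0042], "spin": 0},
  {"offset": [0, 0, 0], "spin": 0},
  {"offset": [0, 0, 0], "spin": 0},
])

```text
time_s: 9.07
ee_pos: [498.3, 89.9, 16.1]
ee_rot: [180.0, 0.0, 92.8]
force: [0.2, 0.4, -0.6]
gripper_width: 16.2
gripper_force: 12.0
```

Emit:
arm_command([
  {"offset": [0, 0, 0], "spin": 0},
  {"offset": [0, 0, 0], "spin": 0},
  {"offset": [-0.0017, 0, 0], "spin": 0},
  {"offset": [0, 0, 0], "spin": 0},
], jaw=0.022)

```text
time_s: 9.57
ee_pos: [498.1, 88.0, 15.7]
ee_rot: [-180.0, 0.0, 92.8]
force: [0.2, -0.7, 0.2]
gripper_width: 22.0
gripper_force: 0.0
```

Emit:
arm_command([
  {"offset": [0, 0, 0], "spin": 0},
  {"offset": [0, 0, 0], "spin": 0},
  {"offset": [0, 0, 0], "spin": 0},
], jaw=0.01, newtons=8)

```text
time_s: 9.95
ee_pos: [498.2, 88.2, 15.7]
ee_rot: [180.0, 0.0, 92.8]
force: [-0.5, -0.1, 0.2]
gripper_width: 16.3
gripper_force: 8.0
```

Emit:
arm_command([
  {"offset": [0, 0, -0.03], "spin": 0},
  {"offset": [0, 0, -0.05], "spin": 0},
  {"offset": [0, 0, -0.04], "spin": 0},
  {"offset": [0, 0, -0.02], "spin": 0},
  {"offset": [0, 0, 0], "spin": 0},
])

```text
time_s: 10.58
ee_pos: [499.0, 88.3, 157.1]
ee_rot: [179.8, -0.0, 92.8]
force: [-0.4, 0.4, -0.4]
gripper_width: 16.6
gripper_force: 8.0
```

```bash
cat > held.py <<'E'
from h import *
st=env.state(); p,d=env.grab_frame("wrist")
C=cloud("wrist",d,st);Rm=R.from_euler('xyz',st["ee_rot"],degrees=True).as_matrix()
L=(C-st["ee_pos"])@Rm
for v in range(205,220,2): print(v,L[v,323].round(1))
q=L[205:245,305:342].reshape(-1,3); q=q[(q[:,2]>-2)&(q[:,2]<14)&(abs(q[:,1]+1)<7)]; print(np.percentile(q[:,0],[95,98,99.5]))
o=np.array([492.9,221.5]);t=np.radians(2.7);ex=np.array([np.cos(t),np.sin(t)]);ey=np.array([-np.sin(t),np.cos(t)])
e=st["ee_pos"];r=e[:2]-o
print(st["time_s"],e,st["ee_rot"],"tester xy",r@ex,r@ey,"force",st["force"])
E
python3 held.py
```

```text
205 [24.3 -1.1  7.8]
207 [24.1 -1.1  4.6]
209 [24.5 -1.1  0.2]
211 [23.5 -1.1 -0.6]
213 [21.9 -1.1  0.5]
215 [20.7 -1.1  0.5]
217 [19.5 -1.1  0.4]
219 [18.3 -1.1  0.3]
[24.13695906 24.4052167  24.56219972]
10.575 [499.04451605  88.33237883 157.12392781] [ 1.79786696e+02 -1.97537400e-02  9.28065399e+01] tester xy -0.13535911414168744 -133.30923480152165 force [-0.38993352  0.39507684 -0.36081704]
```

Emit:
arm_command([
  {"offset": [0.0325, 0.0004, 0], "spin": 0},
  {"offset": [0.0325, 0.0004, 0], "spin": 0},
  {"offset": [0.0325, 0.0004, 0], "spin": 0},
  {"offset": [0, 0, 0.05], "spin": 0},
  {"offset": [0, 0, 0], "spin": 0},
])

```text
time_s: 11.25
ee_pos: [490.8, 184.6, 101.4]
ee_rot: [-179.4, 0.2, 92.9]
force: [0.1, -0.3, -0.2]
gripper_width: 16.7
gripper_force: 8.0
```

```bash
cat > rects.py <<'E'
from h import *
st=env.state(); p,d=env.grab_frame("wrist"); cv2.imwrite("pics/w4.png",p)
C=cloud("wrist",d,st);Rm=R.from_euler('xyz',st["ee_rot"],degrees=True).as_matrix()
o=np.array([492.9,221.5]);t=np.radians(2.7);ex=np.array([np.cos(t),np.sin(t)]);ey=np.array([-np.sin(t),np.cos(t)])
Q=np.stack([(C[...,:2]-o)@ex,(C[...,:2]-o)@ey,C[...,2]],-1)
def rect(lo,hi,y0,y1,n):
    m=(Q[...,2]>lo)&(Q[...,2]<hi)&(Q[...,1]>y0)&(Q[...,1]<y1)&(abs(Q[...,0])<45)&(d>0); q=Q[m]
    if len(q)<20: return print(n,len(q))
    print(n,len(q),np.percentile(q[:,:2],[1,99],axis=0).round(1).tolist(),np.median(q[:,2]).round(1))
rect(72,82,30,80,"cap (±15.5; 55)");rect(34,39,25,85,"housing top (±28;27..83)");rect(27,33,-30,0,"saddle tops(-19..-5)");rect(10,14,-95,95,"base(±37)");rect(40,47,-90,-60,"block(±20;-79..-65)")
for y0,y1 in((85,88),(10,25),(-4,2)):
    rect(10,14,y0,y1,"base strip")
r=st["ee_pos"][:2]-o;print(st["ee_pos"],st["ee_rot"],"tester xy",r@ex,r@ey)
b=C[200:260,300:345]; b=((b-st["ee_pos"])@Rm).reshape(-1,3); b=b[(b[:,2]>-2)&(b[:,2]<3)&(abs(b[:,1]+1)<8)];print(np.percentile(b,[1,99],axis=0).round(1))
E
python3 rects.py
```

```text
cap (±15.5; 55) 2259 [[-14.3, 40.7], [14.1, 69.1]] 76.9
housing top (±28;27..83) 2554 [[-26.8, 26.4], [26.5, 81.6]] 35.7
saddle tops(-19..-5) 270 [[-16.3, -18.7], [16.5, -0.8]] 29.1
base(±37) 6936 [[-35.7, -68.6], [35.6, 83.8]] 11.8
block(±20;-79..-65) 35 [[-15.4, -77.6], [5.1, -64.7]] 43.8
base strip 46 [[-35.3, 85.0], [34.9, 87.1]] 10.7
base strip 1193 [[-35.4, 10.4], [35.3, 24.5]] 11.8
base strip 498 [[-35.9, -4.0], [35.2, 2.0]] 11.8
[490.76441125 184.608212   101.40627541] [-179.36848845    0.20007213   92.85697818] tester xy -3.8710591757820065 -36.75023349166974
[[-7.6 -6.5 -0.8]
 [24.2  4.8  2.9]]
```

View pics/w4.png

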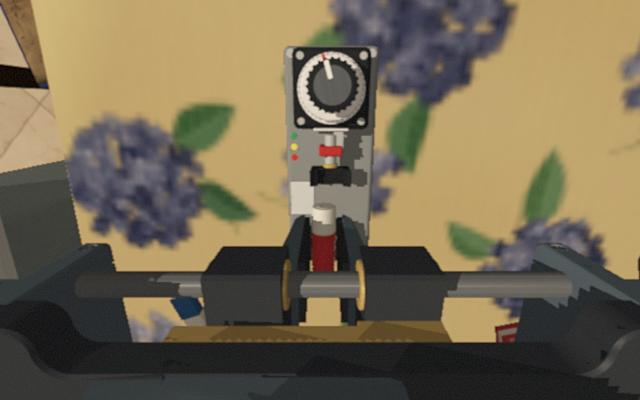

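The battery is held at (323,235) just in front of the saddles (330,175). The tester pose is confirmed to within about 0.5 mm. The arm is still settling, so I'll wait and read again.

Emit:
arm_command([
  {"offset": [0, 0, 0], "spin": 0},
  {"offset": [0, 0, 0], "spin": 0},
])

```text
time_s: 11.55
ee_pos: [495.5, 185.6, 107.0]
ee_rot: [179.9, -0.0, 92.8]
force: [0.1, 0.1, 0.4]
gripper_width: 16.1
gripper_force: 8.0
```

Emit:
arm_command([
  {"offset": [0, 0, 0.025], "spin": 0},
  {"offset": [0, 0, 0.02], "spin": 0},
  {"offset": [0, 0, 0.008], "spin": 0},
  {"offset": [0, 0, 0], "spin": 0},
  {"offset": [0, 0, 0], "spin": 0},
])

```text
time_s: 12.18
ee_pos: [495.3, 185.8, 53.6]
ee_rot: [179.9, -0.0, 92.8]
force: [-0.5, 0.4, 0.6]
gripper_width: 16.2
gripper_force: 8.0
```

Emit:
arm_command([
  {"offset": [0, 0, 0.006], "spin": 0},
  {"offset": [0, 0, 0.003], "spin": 0},
  {"offset": [0, 0, 0.002], "spin": 0},
  {"offset": [0, 0, 0], "spin": 0},
])

```text
time_s: 12.68
ee_pos: [494.5, 185.6, 42.1]
ee_rot: [-180.0, 0.0, 92.8]
force: [-1.5, 0.2, 2.9]
gripper_width: 16.7
gripper_force: 9.8
```

Emit:
arm_command([
  {"offset": [0, 0, 0.002], "spin": 0},
  {"offset": [0, 0, 0.001], "spin": 0},
  {"offset": [0, 0, 0], "spin": 0},
])

```text
time_s: 13.05
ee_pos: [494.8, 185.8, 40.9]
ee_rot: [179.9, -0.0, 92.8]
force: [-3.7, -0.4, 18.2]
gripper_width: 16.5
gripper_force: 17.4
```

Emit:
arm_command([
  {"offset": [0, 0, -0.0025], "spin": 0},
  {"offset": [0, 0, 0], "spin": 0},
])

```text
time_s: 13.3
ee_pos: [494.7, 185.7, 41.8]
ee_rot: [180.0, -0.0, 92.8]
force: [-1.7, 0.4, 7.5]
gripper_width: 16.2
gripper_force: 11.6
```

```bash
python3 - <<'E'
from h import *
a,_=env.grab_frame("scene"); b,_=env.grab_frame("side"); w,_=env.grab_frame("wrist"); print(env.state()["ee_pos"],env.state()["force"],env.state()["torque"])
f=lambda p,u,v,uu,vv,s: cv2.resize(p[v:vv,u:uu],s,interpolation=cv2.INTER_CUBIC)
top=np.hstack([f(a,235,150,325,235,(400,378)),f(b,225,190,325,285,(400,378))])
cv2.imwrite("pics/c5.png",np.vstack([top,f(w,210,130,440,190+70,(800,222*2))[:222]]) )
E
```

```text
[494.73520838 185.67529308  41.7463914 ] [-1.91332109  0.08404176  7.80494052] [-0.2163427   0.23988127 -0.07749334]
```

View pics/c5.png

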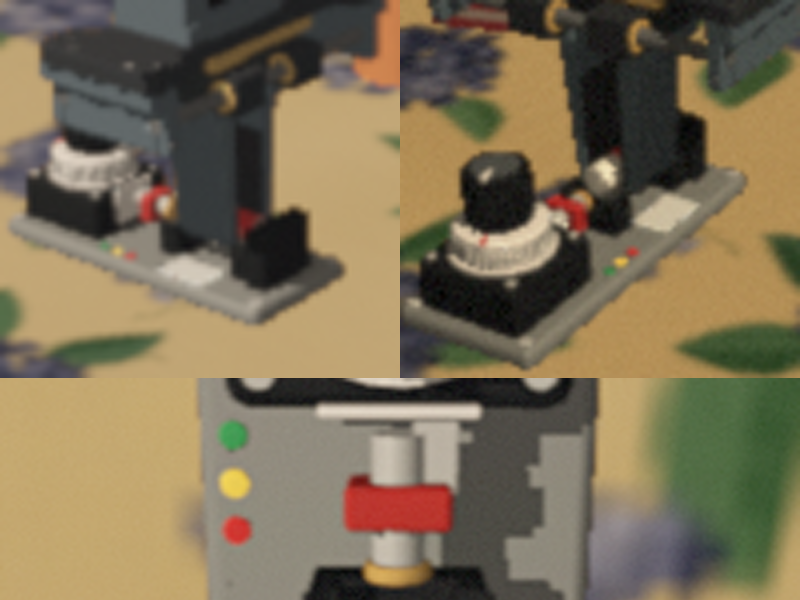

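Wrist and side views: the battery end shows at (605,175) above the saddle and the fingers sit in the gap. Something is touching on the -y side. I'll raise it, shift 1 mm to +y and 0.7 mm to -x, and try again.

Emit:
arm_command([
  {"offset": [0, 0, -0.005], "spin": 0},
  {"offset": [0.001, -0.0007, 0], "spin": 0},
  {"offset": [0, 0, 0], "spin": 0},
])

```text
time_s: 13.82
ee_pos: [493.6, 186.6, 45.9]
ee_rot: [-180.0, 0.0, 92.8]
force: [-1.3, -0.0, -0.1]
gripper_width: 16.3
gripper_force: 8.0
```

Emit:
arm_command([
  {"offset": [0, 0, 0.003], "spin": 0},
  {"offset": [0, 0, 0.002], "spin": 0},
  {"offset": [0, 0, 0.001], "spin": 0},
  {"offset": [0, 0, 0], "spin": 0},
])

```text
time_s: 14.32
ee_pos: [494.0, 187.1, 40.8]
ee_rot: [180.0, -0.0, 92.8]
force: [-1.0, 1.6, 5.3]
gripper_width: 16.8
gripper_force: 13.7
```

```bash
python3 -c "
from h import *
s=env.state();print(s['ee_pos'],s['force'],s['torque'])"
```

```text
[494.04046649 187.05207894  40.76439134] [-1.03116719  1.64594661  5.29334104] [0.22684571 0.21130941 0.07452444]
```

```bash
python3 - <<'E'
from h import *
st=env.state(); p,d=env.grab_frame("wrist")
C=cloud("wrist",d,st);Rm=R.from_euler('xyz',st["ee_rot"],degrees=True).as_matrix()
L=(C-st["ee_pos"])@Rm
for v in range(201,270,4): print(v,[L[v,u].round(1).tolist() for u in (315,323,331)])
b,_=env.grab_frame("side")
f=lambda p,u,v,uu,vv,s: cv2.resize(p[v:vv,u:uu],s,interpolation=cv2.INTER_CUBIC)
cv2.imwrite("pics/c6.png",np.hstack([f(p,280,160,370,260,(400,444)),f(b,255,205,315,265,(400,444))]))
E
```

```text
201 [[22.7, -6.2, 20.3], [22.4, -1.1, 21.2], [22.9, 3.9, 19.6]]
205 [[23.9, -5.9, 8.8], [24.5, -1.1, 7.2], [24.4, 3.6, 7.3]]
209 [[24.0, -5.7, 1.6], [24.2, -1.1, 0.8], [23.9, 3.4, 1.7]]
213 [[21.3, -5.7, 2.2], [22.2, -1.1, -0.1], [21.4, 3.5, 1.9]]
217 [[19.0, -5.8, 1.8], [19.6, -1.1, 0.3], [19.3, 3.5, 1.0]]
221 [[16.0, -5.8, 3.0], [17.1, -1.1, 0.4], [16.6, 3.5, 1.7]]
225 [[14.0, -5.8, 1.9], [15.1, -1.1, -0.8], [14.2, 3.5, 1.4]]
229 [[10.8, -5.9, 3.5], [12.1, -1.1, 0.3], [11.8, 3.5, 1.2]]
233 [[8.4, -5.9, 2.9], [9.9, -1.1, -0.3], [9.1, 3.6, 1.4]]
237 [[6.5, -5.8, 1.4], [6.9, -1.1, 0.6], [6.8, 3.6, 1.0]]
241 [[3.7, -5.9, 2.1], [4.4, -1.1, 0.5], [3.6, 3.6, 2.2]]
245 [[0.6, -5.9, 2.9], [1.8, -1.1, 0.5], [1.4, 3.6, 1.4]]
249 [[-1.7, -5.9, 2.2], [-0.9, -1.1, 0.7], [-1.2, 3.6, 1.4]]
253 [[-4.2, -5.9, 2.0], [-2.8, -1.1, -0.7], [-4.4, 3.7, 2.4]]
257 [[-7.4, -6.0, 2.9], [-6.0, -1.1, 0.4], [-6.9, 3.7, 2.0]]
261 [[-9.7, -6.0, 2.1], [-8.6, -1.1, 0.2], [-9.4, 3.7, 1.6]]
265 [[-13.0, -6.0, 3.1], [-11.0, -1.1, -0.3], [-11.6, 3.7, 0.7]]
269 [[-15.4, -6.0, 2.4], [-14.3, -1.1, 0.6], [-15.1, 3.8, 2.0]]
```

View pics/c6.png

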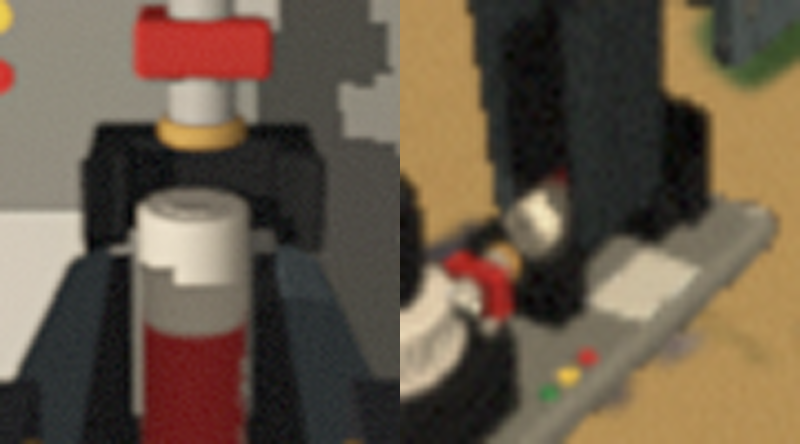

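Battery is level in the grip. In the left crop its centre, 192, lies left of the slot and plunger centre, 203, which is about 1.6 mm too far -x. I'll raise it, shift it back and retry.

Emit:
arm_command([
  {"offset": [0, 0, -0.005], "spin": 0},
  {"offset": [0.0002, 0.0015, 0], "spin": 0},
  {"offset": [0, 0, 0], "spin": 0},
  {"offset": [0, 0, 0], "spin": 0},
])

```text
time_s: 14.92
ee_pos: [495.2, 186.7, 45.0]
ee_rot: [-180.0, 0.0, 92.8]
force: [0.6, -0.1, 0.8]
gripper_width: 16.5
gripper_force: 8.0
```

```bash
python3 -c "
from h import *
s=env.state();print(s['ee_pos'],s['force'],s['torque'])"; python3 rects.py
```

```text
[495.18522544 186.70778028  44.99803367] [ 0.60710155 -0.0633431   0.77441586] [ 0.06315778 -0.13589159  0.01178436]
cap (±15.5; 55) 4760 [[-14.5, 40.8], [13.9, 69.1]] 76.9
housing top (±28;27..83) 4269 [[-26.9, 26.4], [26.4, 81.6]] 35.6
saddle tops(-19..-5) 499 [[-16.6, -22.0], [16.2, -0.6]] 29.3
base(±37) 8047 [[-35.7, -47.1], [35.4, 83.7]] 11.7
block(±20;-79..-65) 318 [[-9.9, -77.6], [9.7, -69.6]] 43.8
base strip 43 [[-35.3, 85.0], [34.8, 86.8]] 10.7
base strip 1912 [[-35.2, 10.3], [35.0, 24.7]] 11.7
base strip 801 [[-35.3, -3.9], [34.9, 1.8]] 11.7
[495.18522544 186.70778028  44.99803367] [-1.79973351e+02  1.65886338e-02  9.28018926e+01] tester xy 0.6437505709789899 -34.861244868325485
[[-7.5 -6.5 -0.9]
 [24.1  4.9  2.9]]
```

Emit:
arm_command([
  {"offset": [0, 0, 0.002], "spin": 0},
  {"offset": [0, 0, 0.001], "spin": 0},
  {"offset": [0, 0, 0.001], "spin": 0},
  {"offset": [0, 0, 0], "spin": 0},
])

```text
time_s: 15.48
ee_pos: [495.4, 186.8, 41.6]
ee_rot: [180.0, 0.0, 92.8]
force: [-0.5, -0.6, 4.3]
gripper_width: 16.1
gripper_force: 10.5
```

```bash
python3 -c "
from h import *
s=env.state();print(s['ee_pos'],s['force'],s['torque'])"
```

```text
[495.35924971 186.79182593  41.58036455] [-0.54065208 -0.58784394  4.29142896] [-0.23343382  0.0452091  -0.02290181]
```

```bash
python3 - <<'E'
from h import *
st=env.state(); p,d=env.grab_frame("wrist")
C=cloud("wrist",d,st);Rm=R.from_euler('xyz',st["ee_rot"],degrees=True).as_matrix()
L=(C-st["ee_pos"])@Rm
for u in (293,297,300,303,345,348,352,356):
    print(u,[L[v,u].round(1).tolist() for v in range(196,232,3)])
E
```

```text
293 [[22.9, -21.1, 30.1], [20.6, -21.3, 30.8], [18.6, -21.3, 30.5], [16.7, -21.3, 29.9], [14.7, -21.3, 29.6], [12.6, -21.3, 29.3], [10.4, -21.4, 29.4], [8.9, -21.3, 27.8], [6.2, -21.5, 29.2], [15.1, -18.6, 2.1], [15.7, -18.0, -3.7], [16.1, -17.5, -8.9]]
297 [[28.6, -16.8, 11.8], [26.8, -16.8, 11.6], [25.3, -16.7, 10.2], [23.0, -16.9, 11.4], [20.9, -17.0, 11.9], [19.3, -16.9, 11.1], [16.7, -17.1, 12.8], [8.6, -18.7, 28.6], [15.3, -16.6, 6.3], [16.1, -16.0, -0.3], [15.7, -15.8, -3.7], [15.9, -15.4, -8.3]]
300 [[28.7, -14.9, 11.5], [26.5, -15.1, 12.5], [24.7, -15.1, 12.2], [22.7, -15.1, 12.3], [21.0, -15.1, 11.6], [19.2, -15.1, 11.4], [17.0, -15.2, 11.9], [15.9, -15.1, 9.8], [15.3, -14.8, 6.4], [16.2, -14.3, -0.5], [15.9, -14.0, -4.2], [15.9, -13.7, -8.4]]
303 [[27.9, -13.3, 14.2], [25.9, -13.4, 14.3], [24.2, -13.4, 13.6], [22.2, -13.4, 13.7], [20.8, -13.3, 12.2], [18.4, -13.5, 13.6], [16.5, -13.5, 13.4], [15.8, -13.3, 9.9], [15.7, -13.0, 5.5], [15.8, -12.7, 0.5], [15.7, -12.4, -3.7], [13.8, -12.4, -3.6]]
345 [[28.4, 12.1, 12.4], [26.8, 12.1, 11.6], [24.6, 12.2, 12.5], [22.7, 12.2, 12.5
[... 190 characters left out ...]
.8, 13.9, 11.4], [24.6, 14.0, 12.3], [22.8, 14.0, 12.1], [80.4, -1.1, -156.5], [19.3, 14.0, 11.0], [16.9, 14.2, 12.3], [15.8, 14.1, 10.1], [16.0, 13.6, 4.6], [15.3, 13.4, 1.7], [15.7, 12.9, -3.7], [16.0, 12.5, -8.4]]
352 [[23.2, 18.1, 29.5], [21.0, 18.2, 29.6], [18.9, 18.2, 29.6], [16.8, 18.3, 29.8], [14.7, 18.3, 29.6], [12.4, 18.4, 29.9], [10.0, 18.6, 30.6], [8.4, 18.5, 29.2], [16.3, 15.9, 4.0], [16.4, 15.4, -0.9], [16.0, 15.1, -4.2], [16.2, 14.7, -9.0]]
356 [[23.4, 20.7, 28.7], [21.0, 20.9, 29.8], [19.1, 20.9, 29.3], [17.0, 20.9, 29.2], [14.5, 21.1, 30.3], [12.6, 21.1, 29.4], [10.6, 21.1, 29.1], [8.5, 21.2, 28.9], [5.7, 21.4, 30.4], [3.8, 21.4, 29.8], [1.2, 21.6, 30.7], [16.1, 16.9, -8.8]]
```

```bash
cat > ft.py <<'E'
from h import *
A=[]
for i in range(8):
    env.grab_frame("scene"); s=env.state(); A.append(np.r_[s["force"],s["torque"],s["ee_pos"],s["gripper_force"]])
A=np.array(A);print(s["time_s"],A.mean(0).round(3),A.std(0).round(3))
E
python3 ft.py
```

```text
15.925 [-1.36800e+00 -6.74000e-01  5.21300e+00 -2.54000e-01  1.37000e-01
 -4.00000e-03  4.95357e+02  1.86800e+02  4.14620e+01  1.08950e+01] [0.469 0.671 0.376 0.024 0.03  0.036 0.016 0.011 0.03  0.088]
```

Emit:
arm_command([
  {"offset": [0, 0, -0.006], "spin": 0},
  {"offset": [0, 0, 0], "spin": 0},
  {"offset": [0, 0, 0], "spin": 0},
])

```text
time_s: 16.3
ee_pos: [495.3, 186.8, 47.1]
ee_rot: [-180.0, 0.0, 92.8]
force: [0.1, 0.1, -0.1]
gripper_width: 16.2
gripper_force: 8.0
```

```bash
python3 ft.py
```

```text
16.7 [-2.80000e-02  1.72000e-01 -1.85000e-01 -1.30000e-02 -1.27000e-01
  1.90000e-02  4.95237e+02  1.86817e+02  4.70540e+01  8.00000e+00] [0.279 0.36  0.444 0.024 0.023 0.026 0.038 0.01  0.064 0.   ]
```

Emit:
arm_command([
  {"offset": [-0.0005, 0, 0.003], "spin": 0},
  {"offset": [0, 0, 0.0013], "spin": 0},
  {"offset": [0, 0, 0], "spin": 0},
])

```text
time_s: 17.08
ee_pos: [495.2, 186.3, 42.7]
ee_rot: [-180.0, 0.0, 92.8]
force: [-0.2, -0.1, 0.5]
gripper_width: 16.5
gripper_force: 8.0
```

Emit:
arm_command([
  {"offset": [0, 0, 0], "spin": 0},
  {"offset": [0, 0, 0], "spin": 0},
  {"offset": [0, 0, 0], "spin": 0},
], jaw=0.028)

```text
time_s: 17.45
ee_pos: [495.4, 186.3, 43.0]
ee_rot: [180.0, 0.0, 92.8]
force: [-0.7, -0.6, 0.7]
gripper_width: 27.8
gripper_force: 0.0
```

```bash
cat > seat.py <<'E'
from h import *
st=env.state(); p,d=env.grab_frame("wrist"); cv2.imwrite("pics/w7.png",p)
C=cloud("wrist",d,st)
o=np.array([492.9,221.5]);t=np.radians(2.7);ex=np.array([np.cos(t),np.sin(t)]);ey=np.array([-np.sin(t),np.cos(t)])
Q=np.stack([(C[...,:2]-o)@ex,(C[...,:2]-o)@ey,C[...,2]],-1)
for v in range(170,270,4):
    r=Q[v,295:352]; r=r[(abs(r[:,0])<7)&(r[:,1]>-70)&(r[:,1]<0)]
    if len(r): k=r[:,2].argmax(); print(v,r[k].round(1),len(r))
r=st["ee_pos"][:2]-o;print(st["time_s"],st["ee_pos"],st["force"],"tester xy",(r@ex).round(2),(r@ey).round(2))
E
python3 seat.py
```

```text
178 [-5.6 -0.1 12.4] 7
182 [-6.3 -2.8 12.4] 7
186 [-5.1 -0.1 32.4] 8
190 [ 0.8 -1.9 34.5] 22
194 [-4.8 -8.1 22.1] 22
198 [ -5.4 -10.9  21.7] 22
202 [ -3.4 -10.5  31. ] 22
206 [  2.6 -11.   36.8] 23
210 [  0.8 -13.1  38. ] 23
214 [  0.9 -15.6  37.9] 22
218 [  1.5 -18.7  36.4] 22
222 [  2.1 -20.9  37.4] 22
226 [  2.1 -23.5  37.2] 22
230 [  0.9 -26.2  37.1] 22
234 [ -0.9 -28.7  37.3] 22
238 [ -0.3 -31.3  37.3] 22
242 [ -0.3 -34.1  37. ] 22
246 [  1.6 -36.9  36.8] 22
250 [  1.  -39.3  37.5] 22
254 [  1.6 -42.2  37.1] 22
258 [  0.4 -45.3  36.5] 21
262 [  1.6 -47.9  36.8] 22
266 [ -1.5 -50.5  37.2] 22
17.45 [495.41185886 186.34526034  43.00401797] [-0.7051754  -0.56003176  0.72832292] tester xy 0.85 -35.23
```

The battery dropped flat into the cradle (top at z about 37.3, front end y about -10.9, so centre about -35.9). It needs about 2 mm of slide. I'll feel with open fingers whether they fit in the gap.

Emit:
arm_command([
  {"offset": [0, 0, 0.002], "spin": 0},
  {"offset": [0, 0, 0.001], "spin": 0},
  {"offset": [0, 0, 0], "spin": 0},
])

```text
time_s: 17.88
ee_pos: [495.3, 186.3, 39.8]
ee_rot: [-180.0, 0.0, 92.8]
force: [-0.1, -0.3, 0.5]
gripper_width: 28.1
gripper_force: 0.0
```

```bash
python3 ft.py
```

```text
18.275 [-1.38000e-01 -9.00000e-02  4.55000e-01 -6.00000e-03 -1.14000e-01
  8.00000e-03  4.95351e+02  1.86331e+02  3.99160e+01  4.00000e-03] [0.272 0.246 0.385 0.026 0.04  0.026 0.037 0.011 0.048 0.005]
```

Emit:
arm_command([
  {"offset": [0.0003, 0, 0.002], "spin": 0},
  {"offset": [0, 0, 0.002], "spin": 0},
  {"offset": [0, 0, 0], "spin": 0},
])

```text
time_s: 18.65
ee_pos: [495.2, 186.6, 35.7]
ee_rot: [-180.0, 0.0, 92.8]
force: [-0.5, -0.1, 0.1]
gripper_width: 28.0
gripper_force: 0.0
```

Emit:
arm_command([
  {"offset": [0, 0, 0], "spin": 0},
  {"offset": [0, 0, 0], "spin": 0},
  {"offset": [0, 0, 0], "spin": 0},
  {"offset": [0, 0, 0], "spin": 0},
], jaw=0.01, newtons=4)

```text
time_s: 19.15
ee_pos: [495.2, 186.6, 35.9]
ee_rot: [-180.0, 0.0, 92.8]
force: [-1.2, -0.3, -0.9]
gripper_width: 24.3
gripper_force: 4.0
```

```bash
python3 ft.py
```

```text
19.55 [-4.31000e-01 -8.20000e-02 -1.05000e+00 -2.00000e-03  1.40000e-02
 -8.00000e-03  4.95193e+02  1.86598e+02  3.58550e+01  4.00000e+00] [0.514 0.596 0.306 0.018 0.045 0.025 0.025 0.007 0.014 0.   ]
```

Emit:
arm_command([
  {"offset": [0, 0, 0], "spin": 0},
  {"offset": [0, 0, -0.02], "spin": 0},
  {"offset": [0, 0, -0.04], "spin": 0},
  {"offset": [-0.03, 0, -0.02], "spin": 0},
  {"offset": [-0.04, 0, 0], "spin": 0},
], jaw=0.032)

```text
time_s: 20.18
ee_pos: [500.6, 116.8, 118.2]
ee_rot: [179.7, -0.0, 92.9]
force: [0.8, -0.8, -1.4]
gripper_width: 31.9
gripper_force: 0.0
```

Emit:
arm_command([
  {"offset": [0, 0, 0], "spin": 0},
  {"offset": [0, 0, 0], "spin": 0},
])

```text
time_s: 20.42
ee_pos: [499.0, 117.0, 116.0]
ee_rot: [180.0, -0.0, 92.8]
force: [-0.4, -0.1, -0.1]
gripper_width: 31.9
gripper_force: 0.0
```

```bash
cat > topview.py <<'E'
from h import *
import sys
st=env.state(); p,d=env.grab_frame("wrist"); C=cloud("wrist",d,st)
o=np.array([492.9,221.5]);t=np.radians(2.7);ex=np.array([np.cos(t),np.sin(t)]);ey=np.array([-np.sin(t),np.cos(t)])
Q=np.stack([(C[...,:2]-o)@ex,(C[...,:2]-o)@ey,C[...,2]],-1).reshape(-1,3); col=p.reshape(-1,3)
k=(abs(Q[:,0])<45)&(abs(Q[:,1])<95)&(d.reshape(-1)>0)
print(st["time_s"],st["ee_pos"])
cv2.imwrite(sys.argv[1],p); np.save("Q.npy",Q[k])
# height map, mm cells
H=np.full((95,41),np.nan)
for x,y,z in Q[k]:
    i,j=int(round(y))+85,int(round(x))+20
    if 0<=i<95 and 0<=j<41: H[i,j]=np.nanmax([H[i,j],z])
for i in range(94,4,-2): print(i-85,' '.join('..' if np.isnan(h) else '%2d'%h for h in H[i,::2]))
E
python3 topview.py pics/w8.png
```

```text
20.425 [498.95876334 116.99776215 115.99451668]
9 12 12 11 11 12 12 34 35 34 35 33 35 34 35 34 12 11 13 13 12 12
7 11 11 12 10 11 12 35 33 34 35 34 35 34 34 34 12 10  9 11 12 11
5  9 11 12 11 12 11 10 11 31 33 34 33 32 12 11 11 11 11 12 12 11
3 11 11 12 12 11 11 11 11 31 32 32 33 30 11 12 12 12 12 12 11 12
1 11 10 13 13 10 11 10 .. 29 34 33 32 29 11 11 10 12 11 11 12 12
-1 12 12 12 12 12 10 12 28 33 34 34 33 32 11 12 12 12 12 13 11 12
-3 12 11 10 12 11 12 12 11 12 33 34 33 25 12 11 11 13 11 12 11 10
-5 12 12 .. .. .. .. .. .. .. .. .. 13 .. 13 .. .. .. .. .. 12 11
-7 11 .. 30 29 28 27 20 21 19 21 21 21 21 20 21 27 28 28 29 11 12
-9 11 .. 31 29 27 27 21 21 20 20 21 19 20 20 20 27 28 29 31 12 11
-11 10 .. 29 28 27 27 20 .. .. 34 33 33 .. .. 21 28 29 29 28 12 12
-13 12 .. 30 28 27 26 20 33 36 37 37 37 35 34 21 27 28 28 30 12 11
-15 11 .. 31 29 27 28 21 33 35 35 36 35 35 33 20 27 29 29 30 12 11
-17 12 .. 30 29 29 21 20 34 35 36 35 35 35 32 21 28 29 28 30 12 10
-19 12 11 11 28 27 20 21 33 35 36 35 36 36 32 20 22 27 29 29 13 10
-21 13 12 13 10 12 12 11 34 36 37 37 36 36 33 12 10 11 11 13 1
[... 1340 characters left out ...]
. 11
-63 12 .. 30 30 27 27 21 30 31 35 34 34 34 30 19 27 28 30 29 .. 11
-65 11 37 38 42 41 42 38 41 41 39 41 41 41 42 42 38 41 42 42 37 13
-67 201 43 43 42 43 44 43 44 43 43 44 44 44 42 43 44 43 43 43 43 201
-69 204 195 43 44 43 43 44 44 43 44 44 44 44 44 42 43 43 44 45 42 204
-71 204 198 44 43 44 44 42 43 .. 43 44 44 44 43 43 44 45 44 44 197 204
-73 204 201 197 197 197 196 196 197 197 196 197 197 197 197 197 197 197 197 197 200 204
-75 204 201 198 198 199 198 198 198 198 198 198 198 198 198 198 198 198 197 198 200 204
-77 205 201 198 198 198 198 198 199 198 198 198 198 198 198 198 198 198 198 199 201 204
-79 204 215 228 228 229 228 228 228 228 228 228 226 228 229 228 229 229 228 228 222 204
```

Map: battery level in the cradle, centre about (−0.2, −35.8), saddle gap −52.7..−19.3 clear, about 2 mm left to the contact. I'll grip it again centred in the gap, higher up, and slide.

Emit:
arm_command([
  {"offset": [0.035, -0.0002, 0], "spin": 0},
  {"offset": [0.0341, -0.0002, 0], "spin": 0},
  {"offset": [0, 0, 0.03], "spin": 0},
  {"offset": [0, 0, 0.025], "spin": 0},
  {"offset": [0, 0, 0], "spin": 0},
])

```text
time_s: 21.1
ee_pos: [493.4, 186.2, 59.1]
ee_rot: [-179.7, 0.1, 92.9]
force: [-0.3, -1.0, -0.1]
gripper_width: 31.9
gripper_force: 0.0
```

Emit:
arm_command([
  {"offset": [0, 0, 0], "spin": 0},
  {"offset": [0, 0, 0], "spin": 0},
])

```text
time_s: 21.35
ee_pos: [495.8, 186.1, 62.0]
ee_rot: [179.9, -0.0, 92.8]
force: [-0.1, -0.1, 0.0]
gripper_width: 32.1
gripper_force: 0.0
```

Emit:
arm_command([
  {"offset": [-0.0002, -0.0005, 0.012], "spin": 0},
  {"offset": [0, 0, 0.008], "spin": 0},
  {"offset": [0, 0, 0.003], "spin": 0},
  {"offset": [0, 0, 0], "spin": 0},
], jaw=0.028)

```text
time_s: 21.85
ee_pos: [494.6, 186.0, 37.6]
ee_rot: [-180.0, -0.0, 92.8]
force: [-0.0, 4.3, -2.2]
gripper_width: 27.8
gripper_force: 2.0
```

Emit:
arm_command([
  {"offset": [0, 0, 0], "spin": 0},
  {"offset": [0, 0, 0], "spin": 0},
  {"offset": [0, 0, 0], "spin": 0},
], jaw=0.01, newtons=4)

```text
time_s: 22.22
ee_pos: [495.0, 186.1, 37.9]
ee_rot: [179.9, -0.1, 92.8]
force: [1.1, 5.6, -3.1]
gripper_width: 24.4
gripper_force: 5.6
```

Emit:
arm_command([
  {"offset": [0.0008, 0, 0], "spin": 0},
  {"offset": [0, 0, 0], "spin": 0},
  {"offset": [0, 0, 0], "spin": 0},
])

```text
time_s: 22.6
ee_pos: [494.9, 186.2, 37.9]
ee_rot: [179.9, 0.0, 92.8]
force: [3.7, 2.1, -4.4]
gripper_width: 24.6
gripper_force: 4.7
```

```bash
python3 ft.py; python3 -c "
from h import *
import numpy as np
s=env.state();print(s['gripper_width'],s['gripper_force'])
p,d=env.grab_frame('wrist');C=cloud('wrist',d,s);Rm=R.from_euler('xyz',s['ee_rot'],degrees=True).as_matrix();L=(C-s['ee_pos'])@Rm
for v in (216,220,224,228,232,240,250):
    print(v,[tuple(L[v,u].round(0).astype(int).tolist()) for u in range(290,362,3)])
"
```

```text
23.0 [ 4.25300e+00  1.74200e+00 -4.79500e+00  3.21000e-01 -8.63000e-01
  4.40000e-02  4.94885e+02  1.86183e+02  3.79550e+01  4.72700e+00] [0.465 0.754 0.358 0.062 0.061 0.028 0.028 0.015 0.021 0.008]
24.17018590302091 4.715368961915374
216 [(11, -23, 25), (16, -20, 12), (16, -18, 11), (17, -16, 8), (17, -14, 10), (11, -13, 25), (10, -11, 26), (10, -9, 26), (18, -6, 6), (19, -5, 3), (20, -3, 2), (20, -1, 1), (19, 1, 2), (19, 2, 2), (19, 4, 3), (19, 6, 5), (10, 9, 27), (10, 11, 26), (10, 13, 27), (17, 13, 10), (18, 15, 7), (16, 17, 11), (10, 21, 26), (10, 23, 26)]
220 [(16, -21, 5), (16, -19, 4), (16, -17, 5), (15, -16, 8), (14, -14, 9), (7, -13, 26), (7, -11, 27), (7, -9, 27), (16, -6, 4), (16, -5, 4), (17, -3, 2), (17, -1, 1), (18, 1, 1), (18, 2, 1), (17, 4, 3), (16, 6, 5), (8, 9, 25), (7, 11, 27), (14, 12, 9), (14, 13, 9), (16, 15, 4), (16, 17, 5), (16, 18, 4), (16, 20, 5)]
224 [(16, -20, -3), (16, -18, -1), (16, -17, -1), (14, -15, 3), (14, -13, 3), (4, -13, 26), (5, -11, 26), (5, -9, 26), (13, -6, 6), (14, -5, 3), (15, -3, 1), (14, -1, 3), (15, 1, 1), (15, 2, 2), (14, 4, 4), (13, 
[... 755 characters left out ...]
 -12), (16, 18, -12)]
240 [(16, -18, -22), (15, -16, -21), (14, -15, -19), (14, -14, -18), (7, -13, -4), (-7, -13, 26), (-7, -11, 26), (-7, -9, 26), (3, -7, 6), (3, -5, 4), (5, -3, 1), (4, -1, 2), (4, 1, 2), (5, 2, 1), (4, 4, 3), (3, 6, 5), (-8, 9, 27), (-7, 11, 26), (3, 11, 4), (14, 11, -17), (14, 13, -19), (14, 14, -18), (15, 16, -21), (16, 17, -22)]
250 [(16, -16, -33), (15, -15, -30), (14, -14, -29), (13, -13, -26), (2, -13, -7), (-15, -14, 26), (-15, -11, 26), (-15, -9, 26), (-4, -7, 5), (-2, -5, 2), (-3, -3, 4), (-2, -1, 1), (-2, 1, 1), (-2, 2, 2), (-3, 4, 3), (-4, 6, 6), (-15, 9, 27), (-15, 11, 26), (-2, 11, 2), (9, 11, -20), (15, 12, -30), (14, 13, -29), (15, 15, -30), (16, 16, -33)]
```

Something outside the battery stops the jaws at 24 mm, so I give up the side grip. Instead I'll press lightly on the battery's top with closed fingertips and drag it to the contact.

Emit:
arm_command([
  {"offset": [0, 0, 0], "spin": 0},
  {"offset": [0, 0, 0], "spin": 0},
  {"offset": [0, 0, -0.012], "spin": 0},
  {"offset": [0, 0, -0.01], "spin": 0},
  {"offset": [0, 0, 0], "spin": 0},
], jaw=0.03)

```text
time_s: 23.68
ee_pos: [495.0, 186.4, 61.2]
ee_rot: [179.9, -0.0, 92.8]
force: [-0.3, 0.2, -0.2]
gripper_width: 30.0
gripper_force: 0.0
```

Emit:
arm_command([
  {"offset": [0, 0, 0], "spin": 0},
  {"offset": [0, 0, 0], "spin": 0},
  {"offset": [0, 0, 0], "spin": 0},
  {"offset": [0, 0, 0], "spin": 0},
], jaw=0.0, newtons=10)

```text
time_s: 24.18
ee_pos: [494.3, 186.3, 59.7]
ee_rot: [-180.0, 0.0, 92.8]
force: [-0.4, -0.4, -0.0]
gripper_width: 0.4
gripper_force: 0.0
```

```bash
cat > bat.py <<'E'
from h import *
st=env.state(); p,d=env.grab_frame("wrist"); C=cloud("wrist",d,st)
o=np.array([492.9,221.5]);t=np.radians(2.7);ex=np.array([np.cos(t),np.sin(t)]);ey=np.array([-np.sin(t),np.cos(t)])
Q=np.stack([(C[...,:2]-o)@ex,(C[...,:2]-o)@ey,C[...,2]],-1)
m=(abs(Q[...,0])<4)&(Q[...,1]>-20)&(Q[...,1]<-8)&(Q[...,2]>33)&(Q[...,2]<40)
print("battery front y",np.percentile(Q[m][:,1],[95,98,99.5]).round(2),m.sum())
m=(abs(Q[...,0])<4)&(Q[...,1]>-6)&(Q[...,1]<6)&(Q[...,2]>29)
print("plunger face y",np.percentile(Q[m][:,1],[.5,2,5]).round(2))
m=(Q[...,2]>72)&(Q[...,2]<82)&(abs(Q[...,0])<20)&(Q[...,1]>35)&(Q[...,1]<75); q=Q[m]; print("cap",np.percentile(q[:,:2],[1,99],axis=0).mean(0).round(2))
w=m&(p.min(-1)>150); q=Q[w];print("mark",w.sum(),q.mean(0).round(1) if w.sum() else 0)
r=st["ee_pos"][:2]-o;print(st["time_s"],st["ee_pos"],st["force"],"tester xy",(r@ex).round(2),(r@ey).round(2),st["gripper_width"])
E
python3 bat.py
```

```text
battery front y [-11.19 -11.   -10.82] 172
plunger face y [-5.96 -5.82 -5.5 ]
cap [-0.23 54.94]
mark 169 [-2.6 62.9 77.2]
24.175 [494.34053734 186.26054484  59.74319368] [-0.36961043 -0.40269294 -0.01839794] tester xy -0.22 -35.27 0.4462823490805901
```

Emit:
arm_command([
  {"offset": [0.0005, 0.0007, 0.004], "spin": 0},
  {"offset": [0, 0, 0.003], "spin": 0},
  {"offset": [0, 0, 0.0008], "spin": 0},
  {"offset": [0, 0, 0], "spin": 0},
  {"offset": [0, 0, 0], "spin": 0},
])

```text
time_s: 24.85
ee_pos: [495.1, 186.8, 52.1]
ee_rot: [180.0, 0.0, 92.8]
force: [0.4, -0.3, 0.4]
gripper_width: 0.5
gripper_force: 0.0
```

Emit:
arm_command([
  {"offset": [0, 0, 0.0008], "spin": 0},
  {"offset": [0, 0, 0], "spin": 0},
])

```text
time_s: 25.1
ee_pos: [495.6, 186.9, 51.8]
ee_rot: [179.9, -0.0, 92.8]
force: [-0.2, -0.5, 4.1]
gripper_width: 0.2
gripper_force: 1.9
```

Touching with 4 N. I'll drag it 2 mm towards the contact.

Emit:
arm_command([
  {"offset": [-0.0007, 0, 0], "spin": 0},
  {"offset": [-0.0007, 0, 0], "spin": 0},
  {"offset": [-0.0006, 0, 0], "spin": 0},
  {"offset": [-0.0005, 0, 0], "spin": 0},
])

```text
time_s: 25.6
ee_pos: [495.8, 185.0, 51.8]
ee_rot: [179.9, -0.1, 92.8]
force: [0.4, 3.1, 4.8]
gripper_width: 0.5
gripper_force: 2.7
```

```bash
python3 bat.py
```

```text
battery front y [-12.95 -12.67 -12.63] 164
plunger face y [-5.96 -5.88 -5.72]
cap [-0.2  55.03]
mark 191 [-2.6 63.6 77.3]
25.6 [495.78551201 184.99581344  51.76049091] [0.41495354 3.08365072 4.80479769] tester xy 1.16 -36.6 0.49239116937457256
```

Emit:
arm_command([
  {"offset": [0, 0, -0.02], "spin": 0},
  {"offset": [0, 0, -0.05], "spin": 0},
  {"offset": [0, 0, 0], "spin": 0},
  {"offset": [0, 0, 0], "spin": 0},
], jaw=0.05)

```text
time_s: 26.15
ee_pos: [494.3, 183.7, 120.4]
ee_rot: [-179.9, 0.1, 92.8]
force: [0.1, 0.0, -0.2]
gripper_width: 37.5
gripper_force: 0.0
```

```bash
python3 bat.py; python3 topview.py pics/w9.png | sed -n '1p;8,16p;30,38p'
```

```text
battery front y [-12.92 -12.8  -12.76] 81
plunger face y [-5.99 -5.98 -5.96]
cap [ 0.06 54.82]
mark 94 [-2.5 63.4 76.9]
26.15 [494.34863272 183.74479775 120.41688866] [ 0.06828277  0.03953039 -0.20290565] tester xy -0.33 -37.78 37.539900027336664
26.2 [494.06324275 183.69053592 119.91780648]
-3 11 11 12 11 11 12 12 .. .. 33 .. .. .. .. 10 11 12 10 13 10 12
-5 198 200 199 199 200 20 199 198 197 198 199 200 201 200 199 199 199 199 199 198 200
-7 202 201 201 201 202 202 201 202 202 202 202 202 201 202 201 202 202 202 201 202 202
-9 202 203 202 202 203 203 202 202 203 202 202 202 202 202 202 202 202 201 202 202 202
-11 202 202 202 202 201 201 201 202 201 202 201 201 202 201 202 202 202 202 202 201 202
-13 231 232 232 232 232 232 232 232 232 232 232 232 232 232 232 232 232 232 232 227 228
-15 231 228 230 225 230 230 230 225 230 230 231 225 225 228 221 225 225 226 230 227 227
-17 10 12 30 30 27 25 20 33 34 35 36 36 35 34 21 27 28 29 31 227 228
-19 12 12 .. .. 26 .. 20 32 35 35 37 36 35 33 .. .. .. .. .. 227 227
-47 .. 13 12 12 12 10 11 32 34 36 36 36 35 34 12 12 12 11 12 11 162
-49 13 12 12 11 10 11 11 33 34 36 36 34 35 33 11 10 12 11 12 12 161
-51 11 11 13 11 12 .. 11 34 35 36 36 36 36 33 11 12 11 10 10 .. 162
-53 11 11 27 25 26 22 20 34 34 .. 37 36 37 33 19 18 27 29 30 12 161
-55 11 .. 30 30 27 27 20 34 34 35 .. 37 35 33 20 23 26 29 30 11 161
-57 11 11 30 29 28 27 20 34 .. 36 35 37 34 32 21 22 29 29 .. 12 10
-59 11 12 30 29 28 27 20 33 .. 36 37 36 35 33 20 24 .. 29 30 12 13
-61 11 .. 31 28 28 27 20 32 34 36 37 36 34 .. 20 26 28 29 30 12 12
-63 12 12 30 29 .. 28 20 31 33 34 33 34 33 .. 21 27 27 29 29 11 12
```

The battery's end is against the contact (centre about y = −37.8). On to the cap.

Emit:
arm_command([
  {"offset": [0.031, 0, 0], "spin": 0},
  {"offset": [0.031, 0, 0], "spin": 0},
  {"offset": [0.031, 0, 0], "spin": 0},
  {"offset": [0, 0, 0], "spin": -0.17},
  {"offset": [0, 0, 0], "spin": -0.17},
], jaw=0.06)

```text
time_s: 26.88
ee_pos: [489.7, 277.2, 119.6]
ee_rot: [-179.8, 0.0, 112.7]
force: [-0.1, 0.2, -0.3]
gripper_width: 60.0
gripper_force: 0.0
```

Emit:
arm_command([
  {"offset": [0, 0, 0], "spin": -0.17},
  {"offset": [0, 0, 0], "spin": -0.17},
  {"offset": [0, 0, 0], "spin": -0.17},
  {"offset": [0, 0, 0], "spin": -0.17},
  {"offset": [0, 0, 0], "spin": 0},
])

```text
time_s: 27.5
ee_pos: [490.0, 276.8, 119.9]
ee_rot: [-179.8, -0.1, 151.1]
force: [0.1, -0.6, 0.3]
gripper_width: 59.9
gripper_force: 0.0
```

```bash
cat > go.py <<'E'
from h import *
import sys
s=env.state(); y=np.radians(s["ee_rot"][2]); tx=np.array([np.cos(y),np.sin(y)]); ty=np.array([np.sin(y),-np.cos(y)])
d=np.array([float(sys.argv[1]),float(sys.argv[2])])-s["ee_pos"][:2]; print(s["time_s"],s["ee_pos"],s["ee_rot"],"need tx ty",(d@tx).round(2),(d@ty).round(2))
E
python3 go.py 490.8 277
```

```text
27.5 [489.9726589  276.75613414 119.88157652] [-1.79849179e+02 -8.30017498e-02  1.51134857e+02] need tx ty -0.61 0.61
```

```bash
cat > cap.py <<'E'
from h import *
st=env.state(); p,d=env.grab_frame("wrist"); C=cloud("wrist",d,st)
Rm=R.from_euler('xyz',st["ee_rot"],degrees=True).as_matrix();L=(C-st["ee_pos"])@Rm
m=(abs(C[...,2]-77)<3)&(np.hypot(C[...,0]-490,C[...,1]-277)<25)&(d>0)
q=L[m];print(m.sum(),np.percentile(q,[1,99],axis=0).round(1))
(c,r)=cv2.minEnclosingCircle(q[:,:2].astype(np.float32));print("tool-frame circle",np.round(c,2),round(r,2))
w=m&(p.min(-1)>150); print("mark world angle deg",w.sum(),np.degrees(np.arctan2(*( (C[w][:,:2].mean(0)-[490.3,277])[::-1]))) if w.sum() else None)
cv2.imwrite("pics/cap.png",p)
E
python3 cap.py
```

```text
1250 [[-13.6 -14.4  41.5]
 [ 14.4  14.4  45.6]]
tool-frame circle [-0.02  0.19] 15.84
mark world angle deg 47 111.71083744351155
```

Emit:
arm_command([
  {"offset": [0, 0.0006, 0.02], "spin": 0},
  {"offset": [0, 0, 0.02], "spin": 0},
  {"offset": [0, 0, 0.011], "spin": 0},
  {"offset": [0, 0, 0], "spin": 0},
  {"offset": [0, 0, 0], "spin": 0},
], jaw=0.05)

```text
time_s: 28.18
ee_pos: [491.4, 278.0, 70.8]
ee_rot: [180.0, 0.0, 151.2]
force: [0.2, 0.2, -0.0]
gripper_width: 50.0
gripper_force: 0.0
```

Emit:
arm_command([
  {"offset": [0, 0, 0], "spin": 0},
  {"offset": [0, 0, 0], "spin": 0},
  {"offset": [0, 0, 0], "spin": 0},
  {"offset": [0, 0, 0], "spin": 0},
], jaw=0.02, newtons=22)

```text
time_s: 28.68
ee_pos: [491.3, 278.0, 70.7]
ee_rot: [180.0, 0.0, 151.2]
force: [-0.2, 0.3, 3.0]
gripper_width: 29.3
gripper_force: 22.0
```

```bash
python3 ft.py; python3 go.py 490.8 277; python3 -c "
from h import *
print(env.state()['qpos'])"
```

```text
29.075 [ 3.00000e-02  1.83000e-01  3.93400e+00  1.30000e-01 -8.60000e-02
  5.00000e-03  4.91251e+02  2.77956e+02  7.07230e+01  2.20010e+01] [0.512 0.487 0.866 0.029 0.038 0.039 0.012 0.017 0.014 0.   ]
29.075 [491.25087853 277.94813392  70.70390337] [1.79957999e+02 2.70394197e-02 1.51247265e+02] need tx ty -0.06 -1.05
[ 2.83335155e+01  2.55831441e+01  1.03361711e+02  1.58455724e-04
  5.10051924e+01 -3.29138593e+01]
```

Emit:
arm_command([
  {"offset": [0, 0, 0], "spin": 0.15},
  {"offset": [0, 0, 0], "spin": 0.15},
  {"offset": [0, 0, 0], "spin": 0.15},
  {"offset": [0, 0, 0], "spin": 0.15},
  {"offset": [0, 0, 0], "spin": 0},
])

```text
time_s: 29.7
ee_pos: [491.1, 277.8, 70.7]
ee_rot: [180.0, 0.0, 116.8]
force: [-0.5, -0.0, 5.1]
gripper_width: 29.8
gripper_force: 22.0
```

```bash
python3 ft.py;python3 bat.py|head -3; python3 -c "
from h import *
s=env.state();print(s['ee_rot'],s['effort'])"
```

```text
30.1 [-6.38000e-01  8.10000e-02  5.95200e+00  2.10000e-02 -3.20000e-02
 -7.60000e-02  4.91132e+02  2.77831e+02  7.07020e+01  2.20010e+01] [0.305 0.488 0.649 0.033 0.031 0.023 0.012 0.011 0.013 0.   ]
[1.79972955e+02 1.74667311e-03 1.16859052e+02] [ -0.13690091 -40.02741337 -16.92364812  -0.07409167  -0.1085562
  -0.06874829]Traceback (most recent call last):
  File "bat.py", line 6, in <module>
    print("battery front y",np.percentile(Q[m][:,1],[95,98,99.5]).round(2),m.sum())
                            ~~~~~~~~~~~~~^^^^^^^^^^^^^^^^^^^^^^^^
    return _quantile_unchecked(
        a, q, axis, out, overwrite_input, method, keepdims, weights)
    return _ureduce(a,
                    func=_quantile_ureduce_func,
    ...<5 lines>...
                    overwrite_input=overwrite_input,
                    method=method)
    r = func(a, **kwargs)
    result = _quantile(arr,
                       quantiles=q,
    ...<2 lines>...
                       out=out,
                       weights=wgt)
    slices_having_nans = np.isnan(arr[-1, ...])
                                  ~~~^^^^^^^^^
IndexError: index -1 is out of bounds for axis 0 with size 0
```

Emit:
arm_command([
  {"offset": [0, 0, 0], "spin": 0.15},
  {"offset": [0, 0, 0], "spin": 0.15},
  {"offset": [0, 0, 0], "spin": 0.15},
  {"offset": [0, 0, 0], "spin": 0.15},
  {"offset": [0, 0, 0], "spin": 0.1},
])

```text
time_s: 30.78
ee_pos: [490.9, 277.8, 70.7]
ee_rot: [180.0, -0.0, 76.6]
force: [-0.7, 1.1, 5.8]
gripper_width: 29.5
gripper_force: 22.0
```

```bash
cat > tq.py <<'E'
from h import *
A=[]
for i in range(4):
    env.grab_frame("scene"); s=env.state(); A.append(np.r_[s["force"],s["torque"],s["ee_rot"][2],s["gripper_width"]])
A=np.array(A);print(s["time_s"],A.mean(0).round(3), "turned", np.radians(151.25-s["ee_rot"][2]).round(3))
E
python3 tq.py
```

```text
30.975 [-6.4300e-01  2.1000e-02  6.1460e+00 -2.3000e-02  9.8000e-02 -7.1000e-02
  7.6651e+01  2.9392e+01] turned 1.3
```

Emit:
arm_command([
  {"offset": [0, 0, 0], "spin": 0.15},
  {"offset": [0, 0, 0], "spin": 0},
])

```text
time_s: 31.22
ee_pos: [490.9, 277.8, 70.7]
ee_rot: [-180.0, -0.0, 68.1]
force: [-0.8, 0.9, 6.3]
gripper_width: 29.3
gripper_force: 22.0
```

```bash
python3 tq.py
```

```text
31.425 [-1.2190e+00  2.2500e-01  6.3910e+00  2.7000e-02  1.4500e-01 -8.0000e-02
  6.8152e+01  2.9503e+01] turned 1.45
```

Emit:
arm_command([
  {"offset": [0, 0, 0], "spin": 0.13},
  {"offset": [0, 0, 0], "spin": 0},
])

```text
time_s: 31.68
ee_pos: [490.8, 277.8, 70.7]
ee_rot: [-180.0, -0.0, 60.7]
force: [-0.8, 0.4, 5.5]
gripper_width: 29.5
gripper_force: 22.0
```

```bash
python3 tq.py
```

```text
31.875 [-9.9600e-01  3.0700e-01  5.5020e+00  3.0000e-02  1.4800e-01 -7.8000e-02
  6.0703e+01  2.9135e+01] turned 1.58
```

Emit:
arm_command([
  {"offset": [0, 0, 0], "spin": 0.12},
  {"offset": [0, 0, 0], "spin": 0},
])

```text
time_s: 32.12
ee_pos: [490.8, 277.8, 70.7]
ee_rot: [-180.0, -0.0, 53.8]
force: [-0.9, 0.4, 6.3]
gripper_width: 29.7
gripper_force: 22.0
```

```bash
python3 tq.py
```

```text
32.325 [-1.3300e+00 -2.8000e-02  6.3360e+00  3.7000e-02  2.0400e-01 -8.6000e-02
  5.3826e+01  2.9325e+01] turned 1.7
```

Emit:
arm_command([
  {"offset": [0, 0, 0], "spin": 0.12},
  {"offset": [0, 0, 0], "spin": 0},
])

```text
time_s: 32.58
ee_pos: [490.8, 277.9, 70.7]
ee_rot: [-180.0, 0.0, 46.9]
force: [-1.8, -0.1, 6.1]
gripper_width: 29.5
gripper_force: 22.0
```

```bash
python3 tq.py
```

```text
32.775 [-0.944  0.574  5.904  0.059  0.215 -0.056 46.949 29.381] turned 1.82
```

Emit:
arm_command([
  {"offset": [0, 0, 0], "spin": 0.12},
  {"offset": [0, 0, 0], "spin": 0},
])

```text
time_s: 33.02
ee_pos: [490.8, 277.9, 70.7]
ee_rot: [-180.0, 0.0, 40.0]
force: [-1.3, 0.5, 6.6]
gripper_width: 29.3
gripper_force: 22.0
```

```bash
python3 tq.py
```

```text
33.225 [-1.647  1.027  6.267  0.126  0.239 -0.074 40.072 29.35 ] turned 1.94
```

Emit:
arm_command([
  {"offset": [0, 0, 0], "spin": 0.12},
  {"offset": [0, 0, 0], "spin": 0},
])

```text
time_s: 33.48
ee_pos: [490.8, 277.9, 70.7]
ee_rot: [-180.0, 0.0, 33.2]
force: [-1.7, 0.7, 5.4]
gripper_width: 29.7
gripper_force: 22.0
```

```bash
python3 tq.py
```

```text
33.675 [-1.284  0.524  6.295  0.105  0.273 -0.057 33.196 29.351] turned 2.06
```

Emit:
arm_command([
  {"offset": [0, 0, 0], "spin": 0.12},
  {"offset": [0, 0, 0], "spin": 0},
])

```text
time_s: 33.92
ee_pos: [490.7, 277.9, 70.7]
ee_rot: [-180.0, 0.0, 26.3]
force: [-0.8, 1.3, 6.0]
gripper_width: 29.1
gripper_force: 22.0
```

```bash
python3 tq.py
```

```text
34.125 [-1.1610e+00  9.6600e-01  6.2650e+00  1.3800e-01  3.0100e-01  2.1000e-02
  2.6333e+01  2.9357e+01] turned 2.18
```

Emit:
arm_command([
  {"offset": [0, 0, 0], "spin": 0.12},
  {"offset": [0, 0, 0], "spin": 0},
])

```text
time_s: 34.38
ee_pos: [490.7, 277.9, 70.7]
ee_rot: [-180.0, 0.0, 19.4]
force: [-1.7, 0.5, 6.7]
gripper_width: 29.4
gripper_force: 22.0
```

```bash
python3 tq.py
```

```text
34.575 [-1.4990e+00  1.0440e+00  5.9880e+00  1.8000e-01  2.9500e-01 -2.9000e-02
  1.9459e+01  2.9182e+01] turned 2.3
```

```bash
cat > chk.py <<'E'
from h import *
A=[]
for i in range(5):
    env.grab_frame("side" if i==4 else "scene"); s=env.state(); A.append(np.r_[s["force"],s["torque"]])
print(s["time_s"],np.mean(A,0).round(3)); 
p,d=env.grab_frame("side"); cv2.imwrite("pics/side9.png",cv2.resize(p[200:280,225:325],(800,600),interpolation=cv2.INTER_CUBIC))
C=cloud("side",d)
o=np.array([492.9,221.5]);t=np.radians(2.7);ex=np.array([np.cos(t),np.sin(t)]);ey=np.array([-np.sin(t),np.cos(t)])
Q=np.stack([(C[...,:2]-o)@ex,(C[...,:2]-o)@ey,C[...,2]],-1)
E
python3 chk.py
```

```text
34.825 [-1.535  0.864  6.25   0.171  0.296 -0.009]
```

View pics/side9.png

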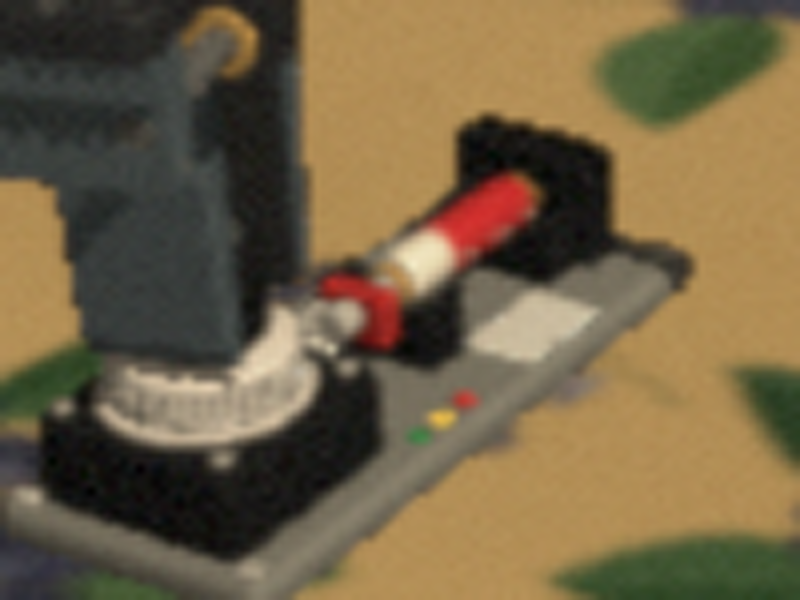

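The brass plunger is on the battery's white end at (395,275), and the at-rest torque has shifted by about +0.06 N m, so the clutch is giving way. I'll take one small confirming step.

Emit:
arm_command([
  {"offset": [0, 0, 0], "spin": 0.08},
  {"offset": [0, 0, 0], "spin": 0},
])

```text
time_s: 35.12
ee_pos: [490.7, 278.0, 70.7]
ee_rot: [-180.0, 0.0, 14.9]
force: [-1.2, 1.2, 6.7]
gripper_width: 29.4
gripper_force: 22.0
```

```bash
python3 ft.py
```

```text
35.525 [-1.09100e+00  1.22400e+00  6.11800e+00  1.64000e-01  2.95000e-01
  4.00000e-03  4.90716e+02  2.78000e+02  7.06920e+01  2.20010e+01] [0.446 0.386 0.318 0.023 0.037 0.017 0.015 0.01  0.018 0.   ]
```

Shift confirmed (+0.075 N m), so the clutch is slipping. Releasing and withdrawing.

Emit:
arm_command([
  {"offset": [0, 0, 0], "spin": 0},
  {"offset": [0, 0, 0], "spin": 0},
  {"offset": [0, 0, 0], "spin": 0},
  {"offset": [0, 0, -0.03], "spin": 0},
  {"offset": [0, 0, -0.05], "spin": 0},
], jaw=0.06)

```text
time_s: 36.15
ee_pos: [489.8, 277.0, 149.2]
ee_rot: [179.9, 0.3, 14.9]
force: [0.6, 0.3, -0.4]
gripper_width: 60.3
gripper_force: 0.0
```

Emit:
arm_command([
  {"offset": [0, 0, -0.03], "spin": 0},
  {"offset": [0, 0, -0.02], "spin": 0},
  {"offset": [0, 0, 0], "spin": 0},
  {"offset": [0, 0, 0], "spin": 0},
])

```text
time_s: 36.65
ee_pos: [490.3, 277.4, 199.1]
ee_rot: [180.0, 0.1, 14.9]
force: [0.2, 0.1, -0.1]
gripper_width: 60.2
gripper_force: 0.0
```

```bash
python3 - <<'E'
from h import *
s=env.state();print(s["time_s"],s["ee_pos"],s["gripper_force"])
p,d=env.grab_frame("wrist");C=cloud("wrist",d,s)
rel=C[...,:2]-[490.3,276.9]; rad=np.hypot(*np.moveaxis(rel,-1,0)); ang=np.degrees(np.arctan2(rel[...,1],rel[...,0]))
b,g,r=[p[...,i].astype(int) for i in range(3)]
w=(rad<15)&(rad>5)&(p.min(-1)>130)&(C[...,2]>70); m=(rad<25)&(rad>14)&(r>110)&(r-g>50)&(r-b>40)
cm=lambda a: np.degrees(np.angle(np.exp(1j*np.radians(a)).mean()))
print("white",w.sum(),cm(ang[w]) if w.any() else None,"red",m.sum(),cm(ang[m]) if m.any() else None)
p0=cv2.imread("pics/w4.png")
cv2.imwrite("pics/fin.png",np.hstack([cv2.resize(p[0:300,170:470],(400,400)),cv2.resize(p0[40:140,270:390],(400,400))]))
E
```

```text
36.65 [490.33321701 277.38755226 199.11236688] 0.0
white 36 -32.013919592757034 red 6 -16.001781328690047
```

View pics/fin.png

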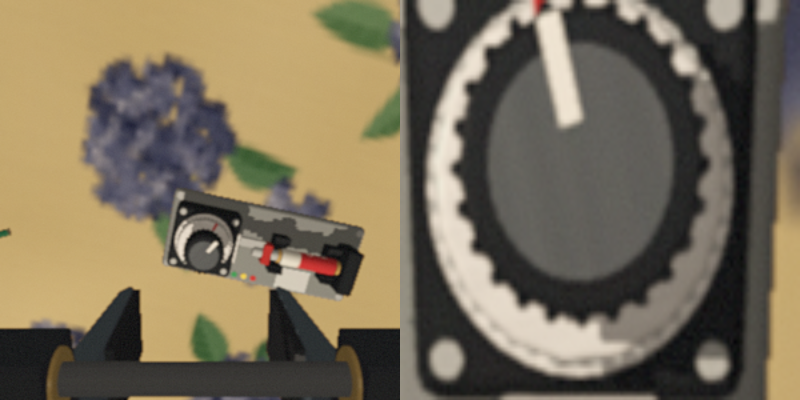

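The white mark is now about 16° (0.28 rad) past the red one, so the clutch slipped within its limit. The battery lies clamped between plunger and contact, and the hand is clear.

```bash
python3 -c "
from h import *
print(env.job_done())"
```

```text
the job is handed in; nothing more can be done
None
```

I handed the job in, with no verdict returned: the battery lies in the cradle against the fixed contact, clamped with the clutch slipped about 0.28 rad (limit 0.65). I let it drop the last few mm and slid it by pressing on its top, since the jaws would not close on it in the cradle.

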